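Seat a vial block, release the slide lock and send the scanner tray home

TASK

The scanner's loading tray is pulled right out and locked by its slide, and the blue vial block stands loosely on it. Slide the block squarely up against the tray's back and left fences; then hold the yellow release lever down so that the tray comes off its lock, and push the tray gently all the way home until the lever has sprung back up and the tray is locked in, with the block still against its fences. Do not knock over the two vials standing on the bench.

Things in the scene. Friction and masses are not known exactly. Their poses are not given: they have to be found in the camera images.
- tray (a joint): position of the tray along its slides, m: 0 = fully home, 0.165 = fully out as it starts, locked there with 3 mm of play. It goes home along its own +x against about 2 N of drag. With the lever let go it locks by itself in the last 5 mm before home.
- release_lever (a joint): angle of the release lever, rad: 0 = up, pawl engaged; pawl clear of the lock from 0.12 on; 0.22 = bottom stop. Sprung: about 3 N on the pad to start, 9 N at the stop. Once the tray is 10 mm off its lock the lever may be let go: it then rides at about 0.11 and springs to 0 when the tray is home.
- lever_pad (a point): top centre of the lever's yellow thumb pad, right front of the tray, 72 mm above the bench when up. Pad 38 mm along x, 36 mm along y, 5 mm thick. It swings down about a pivot 67 mm behind this point (+x): 8 mm down frees the lock, 15 mm is the stop. The push plate's face is 20 mm behind this point (+x). The point moves with lever and tray.
- push_plate (a point): centre of the front face of the push plate: raised aluminium plate with a black patch, just above and behind the lever pad, 48 mm wide, 76 to 108 mm above the bench, facing the tray's -x. Push it to +x to send the tray home; a finger holding the pad down and moved along +x meets it. At home the face stands 22 mm in front of the hood.
- seat (a point): where block_centre lies when the block is against both fences; moves with the tray. Axes of the tray: x into the scanner, y left, z up. Tray plate 30 mm below this point, 35 mm above the bench. Back fence face 68 mm to +x, left fence face 68 mm to +y, both black, 34 mm high. Front lip 111 mm to -x, its top 47 mm above the bench. The right side is open.
- block_centre (a point): centre, half-way up, of the blue vial block on the tray: 12 white-capped vials, 136 x 136 x 60 mm, about 0.34 kg. Its axes are the block's own; each of its four sides has a flat middle 42 mm wide, with cut corners. It starts 10 to 22 mm too far to the tray's -x and as much too far to -y, turned by up to 0.08 rad; pushed at mid-side it slides straight, at 1 to 3 N.
- scanner: the white rack scanner, fixed: low hood 280 mm wide, 215 mm deep, 120 mm high, with an open mouth. Origin on the bench in the plane of the hood's front, straight ahead of the seat; x points into the hood, y left, z up.
- vial_a: a capped vial, 25 mm wide, 56 mm high, standing on the bench to the left of the tray; origin at the centre of its underside, z up
- vial_b: another such vial beside it; origin at the centre of its underside, z up
There are look-alikes about, which are no part of the job. What is shaped like the part that bears block_centre but brown is not meant.

How it is judged:
By the outcome, as a careful person would: the job done as asked, in the order asked, and still so for the second after the job is handed in, with the robot touching nothing.
It also fails if it takes over 48 s, if anything falls off the work surface, if the arm or the gripper's body presses on something with over 40 N, if the wrist force passes 120 N, or if a joint passes its speed limit or range.

ROBOT

A 6-joint arm with a two-finger parallel gripper is mounted at the origin on a cart in front of the work surface, level with it; the furniture and walls round the work are solid. World frame = base frame: x ahead of the robot, y to its left, z up, the work surface at z = 0. Lengths are in mm, angles in rad, forces in N, time in s.
With the tool pointing down it reaches from about 275 to 750 mm from the base axis. Payload 10.2 kg.
Tool frame: the origin (TCP) lies on the front face of the gripper's body, between the roots of the fingers; the fingertips stand 73 mm ahead of it and the grasp point (between the pads) lies 54 mm ahead of it; z points along the fingers, y is the direction in which the jaws open and shut (so a half turn about z gives the same grasp; the last joint's range is limited). The gripper opens to 85 mm and grips with 20 to 120 N. Pads are 22 mm wide; open, the fingers measure 114 mm over their backs; the gripper's body (76 mm by 85 mm) begins 54 mm behind the grasp point. The pads swing forward as they close: fully open they stand 13 mm farther back than shut.
Start: joints at [0.928, 0.313, 1.498, -0, 1.331, -0.223], TCP at [213.992, 479.416, 303.894] pointing down, gripper open.
Joint ranges: [-2.94, 2.94], [-0.97, 2.17], [0.19, 2.56], [-1.23, 4.37], [0.02, 3.11], [-2.88, 2.88]. Speed limits (rad/s): [2.39, 2.39, 3.01, 3.14, 3.14, 3.14].

INTERFACE

Orientations are given as a unit quaternion [w, x, y, z].
In Python, from rig import ctrl gives the robot as it stands.
- The arm moves only by the tool move_arm, never from a script. Its argument "series" is a list of rows, each a list of 3 entries, a list of its own where there are three numbers: the shift along the tool's x, y, z in mm, then the turn about the tool's z in degrees, then the opening, from 0 (shut) to 1 (fully open). In form: [[[tx, ty, tz], yaw, grip], ...]. A call has 1 to 10 rows; each row is the pose to reach, as a shift and turn from the pose commanded when the call began, along the tool's axes at that moment; what a row does not reach only later rows make up. A row lasts 1/8 s, in which the tool goes at most 62.5 mm and 10.7 degrees, less where a joint would pass 70% of its speed; a pose out of reach is approached as far as the arm can. A call with a gripper value outside its range is refused whole. The fingers move at their own pace and stop on an object; "force" is the grip in N (left out, the last holds). Time passes only in rows, so rows that repeat a pose let the fingers close. It gives the time, the measured TCP pose, the force and the opening at its end, in the units of the state.
- ctrl.sense(): the state, without advancing time (a new reading comes with each control period).
- ctrl.capture(name): name is "side" or "top" or "wrist"; returns (picture, depth): 480x640x3 uint8, red, green, blue; 480x640 float32, mm along the optical axis (not along the pixel's ray), 0 where there is no reading.
- ctrl.camera_model(name): a dict with "fov_y" (degrees; the focal length in pixels is half the picture's height over the tangent of half this angle, whatever the lens; pixels are square), "cx", "cy" (the principal point, pixels), "dist_coeffs" ([k1, k2, p1, p2, k3] as OpenCV has them; the pictures are not rectified), "rvec" (rotation vector, rad) and "tvec" (3), from world to camera coordinates, as OpenCV has them. Camera axes: x right, y down, z forward; pixel columns grow to the right and rows downward; lengths in mm; the calibration is good to about 2 mm. A picture is of the moment at which its call begins: read the wrist's pose just before it. camera_model takes no time and is no camera call; for the wrist camera it gives the pose at the moment of the call.
- ctrl.finish_job(): hands the job in, once; it reports no verdict.
The state is a dict: "time_s": time; "joints": joint angles; "dq": joint speeds; "tau": joint torques, N m; "eef_pos": TCP position; "ee_rot": TCP orientation; "force": force on the tool from outside, world axes, zero at the start; "wrist_torque": the same for the moment, N m; "grip_width": opening from 0.0 (shut) to 1.0 (fully open).
Only numpy, scipy, OpenCV 4.12 (cv2) and the standard library are available. Lean on these libraries where they do the work, as an engineer would, in place of code of your own. Each camera call takes 0.05 s, during which the arm holds its last target.

## Working session

There is one attempt and no reset: what is moved stays moved. The work goes in short steps, Python scripts to look and compute and a tool call to move; the robot and the scene stay as the last step left them, time stands still between calls to the robot, and variables do not carry over. Pictures are saved under pics/ and viewed, and the job is handed in when it is done.

Besides the shell and the picture viewer there is one more tool, called after "Emit:" as name(argument=value, ...) on one line, values as JSON. move_arm: Moves the arm, as the interface text tells. Its arguments: {"type":"object","properties":{"series":{"type":"array","items":{"type":"array"}},"force":{"type":"number"}},"required":["series"]}

```bash
mkdir -p pics; ls
python3 - <<'E'
from rig import ctrl
import cv2,numpy as np
print(ctrl.sense())
for n in ["side","top","wrist"]:
    m=ctrl.camera_model(n);print(n,m)
    p,d=ctrl.capture(n)
    cv2.imwrite(f"pics/{n}0.png",p[:,:,::-1]);np.save(f"pics/{n}0.npy",d)
E
```

```text
pics
{'time_s': 0.0, 'joints': array([ 9.27604016e-01,  3.13442617e-01,  1.49843980e+00,  2.39007591e-05,
        1.33101802e+00, -2.23413545e-01]), 'dq': array([-0.00058571,  0.0008357 ,  0.00094908,  0.00018054, -0.00130827,
        0.00226992]), 'tau': array([-2.41716014e-03, -4.12272227e+01, -2.59735876e+01, -3.80715319e-04,
        4.29184962e-03,  7.31015717e-06]), 'eef_pos': array([213.87776102, 479.27413682, 303.3377751 ]), 'ee_rot': array([-2.85083978e-04,  2.08354451e-01,  9.78053166e-01, -5.88588244e-04]), 'force': array([-0.42993495,  0.37686651,  0.41934252]), 'wrist_torque': array([-0.03221421,  0.00403593, -0.05002679]), 'grip_width': 1.0045710252669962}
side {'fov_y': 43.25691485063491, 'cx': 320.46452457841644, 'cy': 241.2522745569433, 'dist_coeffs': array([-0.1134827,  0.       ,  0.       ,  0.       ,  0.       ]), 'rvec': array([ 0.57426989,  2.56194454, -1.34034214]), 'tvec': array([ 505.35457968,  -67.7227643 , 1484.79114464])}
top {'fov_y': 48.958002697971935, 'cx': 317.99087997328616, 'cy': 241.83809685044332, 'dist_coeffs': array([-0.07732608,  0.        ,  0.        ,  0.        ,  0.        ]), 'rvec': array([ 2.19657028, -2.20560624,  0.02652445]), 'tvec': array([  18.35943614,  567.55482154, 1294.68684911])}
wrist {'fov_y': 66.35793037300009, 'cx': 314.1396752024707, 'cy': 239.26623789298446, 'dist_coeffs': array([0.01951149, 0.        , 0.        , 0.        , 0.        ]), 'rvec': array([-2.41134432, -1.56488667, -0.23937497]), 'tvec': array([-524.46125424,  -39.72939079,  379.37749145])}
```

View pics/top0.png

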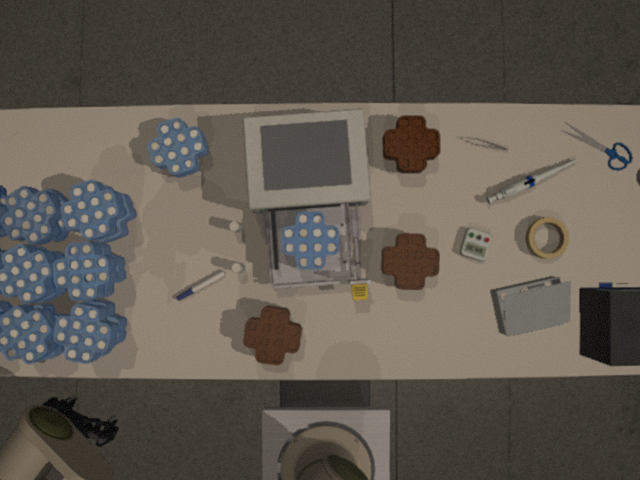

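View pics/side0.png

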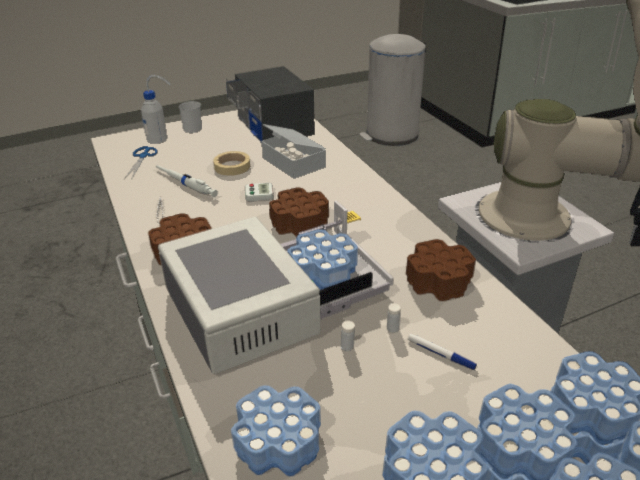

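View pics/wrist0.png

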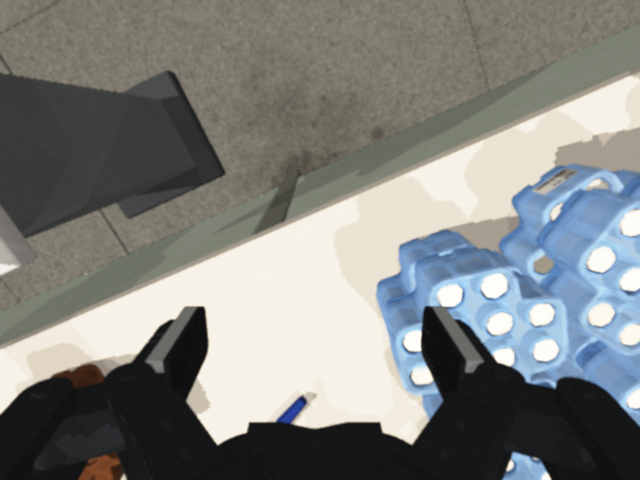

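The top view shows the tray at about px (267–365, 205–287). The block on it at (310,240), the yellow pad at (360,292) and the vials at (236,226) and (238,267) are also visible. The other blue blocks stand on the bench, and the brown ones are look-alikes. I'll enlarge the crop.

```bash
cat > h.py <<'E'
import numpy as np, cv2
from rig import ctrl
def K(m):
    f=240/np.tan(np.radians(m['fov_y']/2)); return np.array([[f,0,m['cx']],[0,f,m['cy']],[0,0,1.]])
def ray(m,uv):
    p=cv2.undistortPoints(np.array([[uv]],float),K(m),m['dist_coeffs'])[0,0]
    R,_=cv2.Rodrigues(m['rvec']); c=-R.T@m['tvec']; return c,R.T@np.array([p[0],p[1],1.])
def atz(m,uv,z):
    c,d=ray(m,uv); return c+d*(z-c[2])/d[2]
def atdepth(m,uv,dep):
    c,d=ray(m,uv); return c+d*dep
def proj(m,P):
    return cv2.projectPoints(np.atleast_2d(np.array(P,float)),m['rvec'],m['tvec'],K(m),m['dist_coeffs'])[0][:,0]
def crop(src,dst,x0,y0,x1,y1,s):
    im=cv2.imread(src)[y0:y1,x0:x1]; cv2.imwrite(dst,cv2.resize(im,None,fx=s,fy=s,interpolation=cv2.INTER_CUBIC))
E
python3 - <<'E'
from h import *
crop('pics/top0.png','pics/top0c.png',220,190,380,310,5)
crop('pics/side0.png','pics/side0c.png',260,180,420,300,5)
m=ctrl.camera_model('top');d=np.load('pics/top0.npy')
for uv in [(360,292),(236,226),(238,267),(310,240),(300,230),(272,340),(411,260),(246,160)]:
    print(uv,np.round(atdepth(m,uv,d[uv[1],uv[0]]),1))
E
```

```text
(360, 292) [447.4 -82.5  74.2]
(236, 226) [604.7 211.3  59.6]
(238, 267) [506.8 206.5  59.2]
(310, 240) [569.3  33.9  91.7]
(300, 230) [592.6  57.   91.1]
(272, 340) [333.4 125.7  59.6]
(411, 260) [ 521.8 -205.7   57.6]
(246, 160) [751.8 178.9 120.1]
```

View pics/top0c.png

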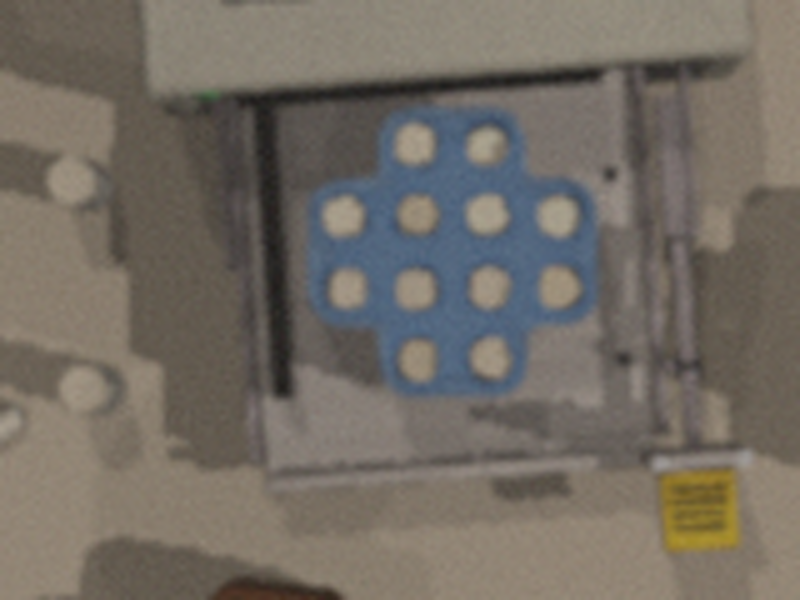

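View pics/side0c.png

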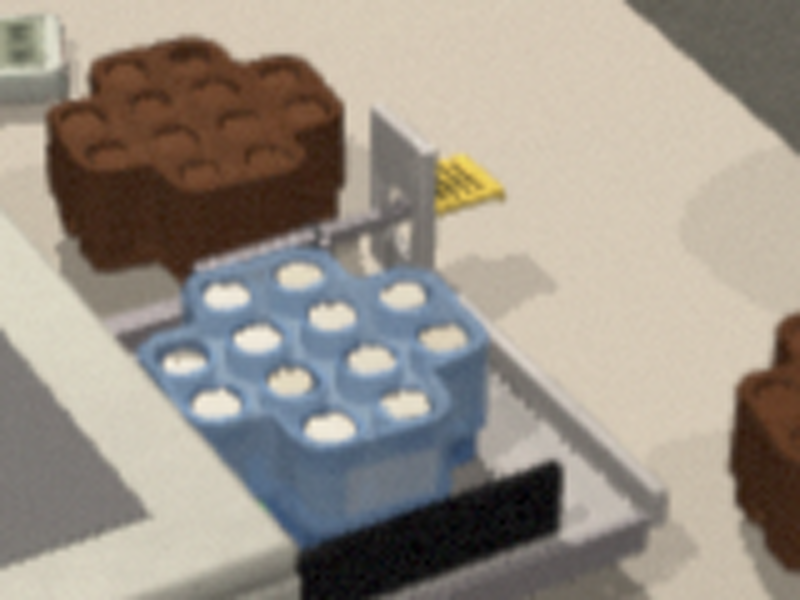

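Run:
```python
from h import *
m=ctrl.camera_model('top')
def cp(x,y): return ((x+.5)/5-.5+220,(y+.5)/5-.5+190)
def q(n,x,y,z): print(n,np.round(atz(m,cp(x,y),z),1))
caps=[(415,143),(487,145),(344,215),(417,214),(487,214),(558,215),(348,288),(416,288),(489,287),(560,287),(418,360),(490,360)]
P=np.array([atz(m,cp(*c),93)[:2] for c in caps])
T=[(1,.0)]
# grid template: (x rows, y cols) pitch s
g=np.array([(1.5,.5),(1.5,-.5),(.5,1.5),(.5,.5),(.5,-.5),(.5,-1.5),(-.5,1.5),(-.5,.5),(-.5,-.5),(-.5,-1.5),(-1.5,.5),(-1.5,-.5)])
M,_=cv2.estimateAffinePartial2D(g,P); print('block c',M[:,2],'yaw',np.arctan2(M[1,0],M[0,0]),'pitch',np.hypot(*M[:,0]))
for n,x,y,z in [('blk top edge',452,107,95),('blk bot',455,395,95),('blk L',308,255,95),('blk R',598,250,95),
 ('fence topL1',252,110,69),('fence topL2',274,395,69),('fence botL1',277,110,35),('fence botL2',293,395,35),
 ('lip1',272,475,47),('lip2',590,455,47),('hoodL',150,95,120),('hoodR',750,55,120),('backfence L',260,95,69),('bf R',590,75,69),
 ('railR1',640,80,47),('railR2',658,430,47),('plateL',652,458,108),('plateR',750,455,108),
 ('pad TL',662,470,72),('pad TR',738,467,72),('pad BL',666,552,72),('pad BR',740,546,72)]: q(n,x,y,z)
w=ctrl.camera_model('wrist');R,_=cv2.Rodrigues(w['rvec']);print('wrist cam',-R.T@w['tvec'],R)
```

```text
block c [569.58860779  33.64706691] yaw 0.004683929904375673 pitch 33.20070615939021
blk top edge [636.4  33.6  95. ]
blk bot [503.1  32.6  95. ]
blk L [568.1 100.4  95. ]
blk R [569.8 -33.7  95. ]
fence topL1 [637.8 128.9  69. ]
fence topL2 [502.9 118.7  69. ]
fence botL1 [640.8 120.1  35. ]
fence botL2 [502.3 112.5  35. ]
lip1 [464.2 121.7  47. ]
lip2 [473.3 -30.9  47. ]
hoodL [640.3 170.4 120. ]
hoodR [ 657.2 -102.4  120. ]
backfence L [644.9 125.1  69. ]
bf R [653.6 -31.2  69. ]
railR1 [653.4 -55.9  47. ]
railR2 [485.1 -63.6  47. ]
plateL [474.3 -57.4 108. ]
plateR [ 475.5 -102.2  108. ]
pad TL [467.1 -64.   72. ]
pad TR [468.3 -99.7  72. ]
pad BL [428.6 -65.7  72. ]
pad BR [ 431.3 -100.4   72. ]
wrist cam [144.24497751 510.54776458 373.05787937] [[ 0.40750373  0.91320268 -0.00125942]
 [ 0.87097912 -0.38824681  0.30109763]
 [ 0.27447419 -0.12379533 -0.95359249]]
```

Run:
```python
from h import *
m=ctrl.camera_model('top');d=np.load('pics/top0.npy')
c,s=np.cos(.06),np.sin(.06)
def row(v,us):
    for u in us:
        P=atdepth(m,(u,v),float(d[v,u])); print((u,v),'xt %.0f yt %.0f z %.0f'%(c*P[0]+s*P[1],-s*P[0]+c*P[1],P[2]),end=' | ')
    print()
row(240,range(266,286)); row(240,range(336,364)); 
for u in (290,335): row(0,[]); [row(v,[u]) for v in list(range(204,212))+list(range(278,290))]
```

```text
(266, 240) xt 579 yt 106 z 46 | (267, 240) xt 579 yt 106 z 27 | (268, 240) xt 579 yt 102 z 37 | (269, 240) xt 579 yt 100 z 41 | (270, 240) xt 580 yt 101 z -1 | (271, 240) xt 579 yt 96 z 33 | (272, 240) xt 525 yt -26 z 1312 | (273, 240) xt 577 yt 87 z 72 | (274, 240) xt 577 yt 85 z 69 | (275, 240) xt 577 yt 83 z 64 | (276, 240) xt 577 yt 81 z 62 | (277, 240) xt 578 yt 81 z 33 | (278, 240) xt 578 yt 79 z 31 | (279, 240) xt 577 yt 76 z 32 | (280, 240) xt 577 yt 74 z 34 | (281, 240) xt 577 yt 71 z 36 | (282, 240) xt 575 yt 65 z 91 | (283, 240) xt 574 yt 62 z 93 | (284, 240) xt 574 yt 60 z 92 | (285, 240) xt 574 yt 57 z 94 | 
(336, 240) xt 567 yt -61 z 89 | (337, 240) xt 566 yt -63 z 93 | (338, 240) xt 566 yt -65 z 91 | (339, 240) xt 525 yt -26 z 1312 | (340, 240) xt 568 yt -72 z 35 | (341, 240) xt 568 yt -74 z 36 | (342, 240) xt 568 yt -77 z 30 | (343, 240) xt 567 yt -79 z 35 | (344, 240) xt 567 yt -81 z 35 | (345, 240) xt 567 yt -84 z 34 | (346, 240) xt 567 yt -86 z 34 | (347, 240) xt 567 yt -89 z 33 | (348, 240) xt 567 yt -92 z 24 | (349, 240) xt 566 yt -93 z 41 | (350, 240) xt 566 yt 
[... 1039 characters left out ...]
 59 z -4 | 
(290, 289) xt 455 yt 59 z -4 | 

(335, 204) xt 653 yt -65 z 61 | 
(335, 205) xt 652 yt -65 z 54 | 
(335, 206) xt 651 yt -65 z 40 | 
(335, 207) xt 648 yt -65 z 37 | 
(335, 208) xt 646 yt -65 z 32 | 
(335, 209) xt 644 yt -65 z 35 | 
(335, 210) xt 642 yt -65 z 31 | 
(335, 211) xt 639 yt -64 z 33 | 
(335, 278) xt 477 yt -54 z 35 | 
(335, 279) xt 474 yt -54 z 34 | 
(335, 280) xt 472 yt -53 z 33 | 
(335, 281) xt 470 yt -53 z 45 | 
(335, 282) xt 468 yt -53 z 45 | 
(335, 283) xt 465 yt -53 z 45 | 
(335, 284) xt 460 yt -54 z -8 | 
(335, 285) xt 458 yt -53 z -0 | 
(335, 286) xt 456 yt -53 z 3 | 
(335, 287) xt 453 yt -53 z 3 | 
(335, 288) xt 451 yt -53 z 1 | 
(335, 289) xt 448 yt -53 z -1 |
```

Block yaw is 0.005 and tray yaw about 0.06. In the tray frame the block is at (570.5, -0.6) and the seat at (582, 14), so the offsets of 11.5 and 14.6 mm fit the description. I'll hover in front of the block first.

Emit:
move_arm(series=[[[-43,-30,0],-3,0.15],[[-96,-67,0],-7,0.15],[[-150,-104,0],-11,0.15],[[-204,-142,0],-15,0.15],[[-258,-180,0],-19,0.15],[[-312,-217,0],-23,0.15],[[-366,-255,0],-26,0.15],[[-410,-286,0],-27.5,0.15],[[-429,-299,0],-27.5,0.15],[[-429,-299,0],-27.5,0.15]])

```text
time_s: 1.4
eef_pos: [484.5, 29.8, 303.3]
ee_rot: [-0.0, -0.029, 1.0, 0.0]
force: [-0.2, 0.2, 1.2]
grip_width: 0.154
```

```bash
cat >> h.py <<'E'
YAW=.06
def tr(P):
    c,s=np.cos(YAW),np.sin(YAW); return np.array([c*P[0]+s*P[1],-s*P[0]+c*P[1],P[2]])
def st():
    s=ctrl.sense(); w,x,y,z=s['ee_rot']
    from scipy.spatial.transform import Rotation as Ro
    R=Ro.from_quat([x,y,z,w]).as_matrix(); 
    print('t',s['time_s'],'pos',np.round(s['eef_pos'],1),'tray',np.round(tr(s['eef_pos']),1),'head',round(float(np.arctan2(R[1,1],R[0,1])),4),'zax',np.round(R[:,2],3),'F',np.round(s['force'],1),'g',round(s['grip_width'],3),'q',np.round(s['joints'],2)); return s
E
python3 - <<'E'
from h import *
st()
m=ctrl.camera_model('wrist');p,d=ctrl.capture('wrist')
cv2.imwrite('pics/w1.png',p[:,:,::-1]);np.save('pics/w1.npy',d);np.save('pics/w1m.npy',m,allow_pickle=True)
E
```

```text
t 1.4 pos [484.5  29.8 303.3] tray [485.4   0.7 303.3] head 1.6279 zax [-0.001  0.    -1.   ] F [-0.2  0.2  1.2] g 0.154 q [-0.18  0.23  1.61 -0.    1.3  -1.81]
```

View pics/w1.png

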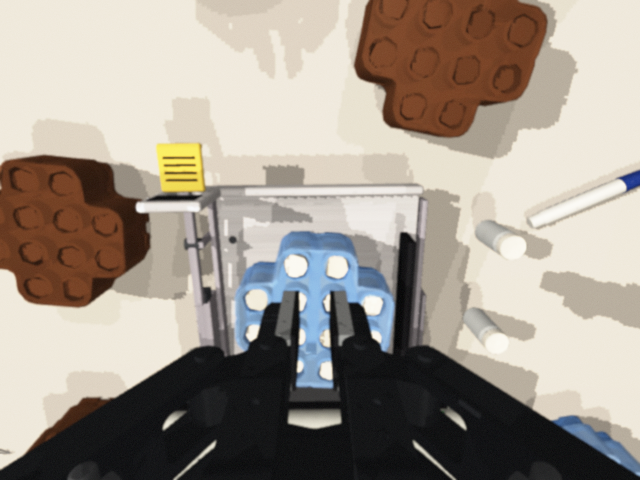

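Run:
```python
from h import *
crop('pics/w1.png','pics/w1c.png',130,130,450,370,2.5)
```

```text
(no output)
```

View pics/w1c.png

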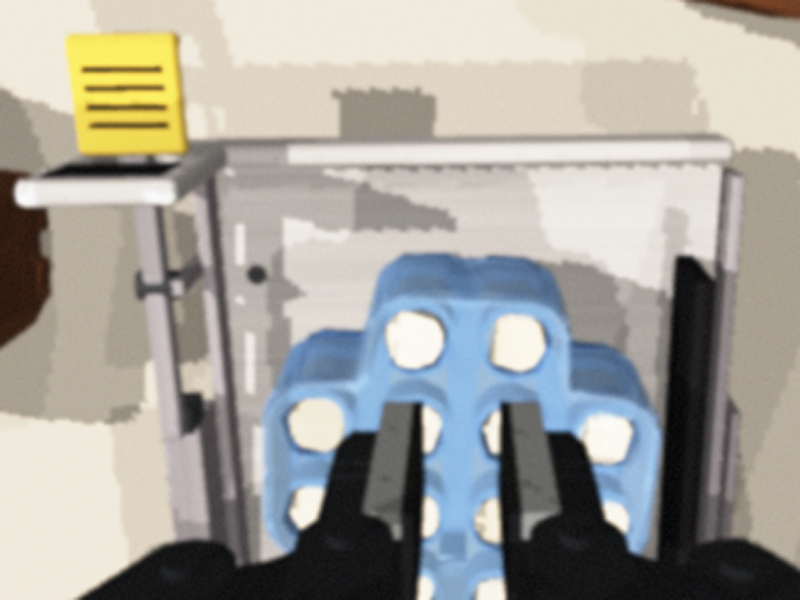

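Run:
```python
from h import *
m=np.load('pics/w1m.npy',allow_pickle=True).item()
def q(n,x,y,z):
    P=atz(m,((x+.5)/2.5-.5+130,(y+.5)/2.5-.5+130),z); print(n,np.round(P,1),np.round(tr(P),1))
for a in [('lip in L',290,163,47),('lip in R',720,160,47),('blk front top L',385,303,95),('blk front top R',560,292,95),('blk front bot',400,256,38),('cap1',414,340,93),('cap2',519,342,93),('capL',318,424,93),('capR',606,440,93),
('padTL',67,36,72),('padTR',178,33,72),('padBL',80,155,72),('padBR',187,153,72),('plate topL',20,185,108),('plate topR',170,183,108),('fence L near top',683,257,69),('fence bot near',674,330,35),('rail',722,180,47)]: q(*a)
```

```text
lip in L [472.6 -32.6  47. ] [469.8 -60.9  47. ]
lip in R [462.8 121.1  47. ] [469.2  93.1  47. ]
blk front top L [506.8   6.4  95. ] [506.3 -24.   95. ]
blk front top R [499.9  62.1  95. ] [502.7  32.   95. ]
blk front bot [507.7   7.6  38. ] [507.3 -22.9  38. ]
cap1 [519.8  16.1  93. ] [519.8 -15.1  93. ]
cap2 [518.5  50.5  93. ] [520.6  19.3  93. ]
capL [551.9 -14.9  93. ] [550.1 -48.   93. ]
capR [552.3  82.6  93. ] [556.3  49.3  93. ]
padTL [431.2 -98.5  72. ] [ 424.5 -124.1   72. ]
padTR [428.1 -63.5  72. ] [423.6 -89.1  72. ]
padBL [469.1 -97.   72. ] [ 462.4 -125.    72. ]
padBR [466.3 -62.   72. ] [461.8 -89.8  72. ]
plate topL [ 471.7 -100.4  108. ] [ 464.8 -128.5  108. ]
plate topR [468.5 -56.8 108. ] [464.3 -84.8 108. ]
fence L near top [493.3 106.7  69. ] [498.8  76.9  69. ]
fence bot near [532.8 116.1  35. ] [538.8  84.   35. ]
rail [469.9 122.8  47. ] [476.5  94.4  47. ]
```

Emit:
move_arm(series=[[[0,2,50],0,0.15],[[0,2,100],0,0.15],[[0,2,140],0,0.15],[[0,2,162],0,0.15],[[0,2,174],0,0.15],[[0,2,176],0,0.15],[[0,2,176],0,0.15]])

```text
time_s: 2.33
eef_pos: [484.0, 33.7, 128.7]
ee_rot: [0.001, -0.03, 1.0, -0.0]
force: [-1.1, 0.4, 1.4]
grip_width: 0.151
```

Run:
```python
from h import *
st()
```

```text
t 2.325 pos [484.   33.7 128.7] tray [485.2   4.7 128.7] head 1.6313 zax [ 0.001 -0.    -1.   ] F [-1.1  0.4  1.4] g 0.151 q [-0.17  0.45  1.82  0.    0.87 -1.8 ]
```

Emit:
move_arm(series=[[[-3,-1,0],0,0.15],[[-5,-1,0],0,0.15],[[-7,-1,0],0,0.15],[[-9,-1,0],0,0.15],[[-11,-1,0],0,0.15],[[-13,-1,0],0,0.15],[[-15,-1,0],0,0.15],[[-17,-1,0],0,0.15],[[-17,-1,0],0,0.15]])

```text
time_s: 3.45
eef_pos: [500.6, 33.6, 127.9]
ee_rot: [-0.0, -0.03, 1.0, 0.0]
force: [-4.6, 0.5, 3.6]
grip_width: 0.152
```

Run:
```python
from h import *
st()
p,d=ctrl.capture('wrist')
cv2.imwrite('pics/w2.png',p[:,:,::-1])
```

```text
t 3.45 pos [500.6  33.6 127.9] tray [501.7   3.5 127.9] head 1.6311 zax [-0.001 -0.    -1.   ] F [-4.6  0.5  3.6] g 0.152 q [-0.17  0.48  1.77 -0.    0.89 -1.8 ]
```

View pics/w2.png

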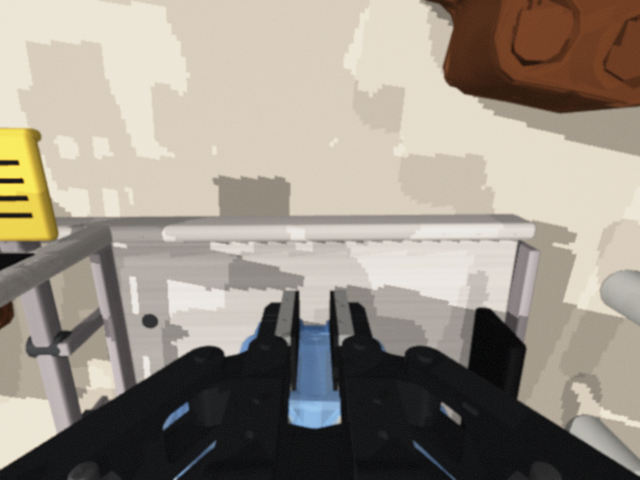

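Emit:
move_arm(series=[[[-1,0,0],0,0.15],[[-2,0,0],0,0.15],[[-2,0,0],0,0.15]])

```text
time_s: 3.88
eef_pos: [502.6, 33.7, 127.8]
ee_rot: [-0.0, -0.03, 1.0, 0.0]
force: [-4.8, 0.1, 3.9]
grip_width: 0.145
```

Emit:
move_arm(series=[[[-1,0,0],0,0.15],[[-2,0,0],0,0.15],[[-2,0,0],0,0.15]])

```text
time_s: 4.25
eef_pos: [504.3, 33.8, 127.9]
ee_rot: [-0.001, -0.03, 1.0, 0.0]
force: [-7.1, -0.8, 4.3]
grip_width: 0.151
```

Run:
```python
from h import *
st()
p,d=ctrl.capture('top')
cv2.imwrite('pics/t3.png',p[:,:,::-1])
crop('pics/t3.png','pics/t3c.png',220,190,380,310,5)
```

```text
t 4.25 pos [504.3  33.8 127.9] tray [505.4   3.5 127.9] head 1.6311 zax [-0.002 -0.    -1.   ] F [-7.1 -0.8  4.3] g 0.151 q [-0.17  0.49  1.76 -0.    0.9  -1.8 ]
```

View pics/t3c.png

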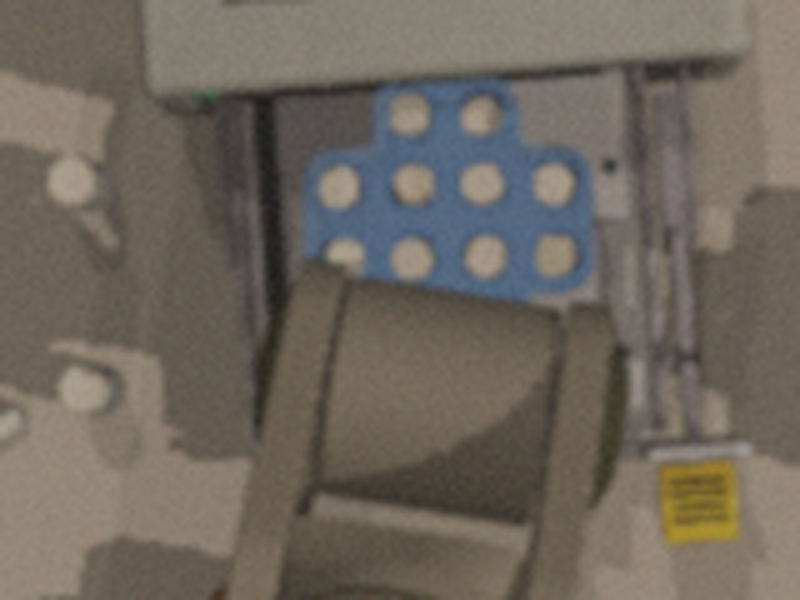

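```bash
cat >> h.py <<'E'
def fitcaps(m,caps,g,crop0=(220,190),s=5):
    P=np.array([atz(m,((x+.5)/s-.5+crop0[0],(y+.5)/s-.5+crop0[1]),93)[:2] for x,y in caps])
    M,_=cv2.estimateAffinePartial2D(np.array(g,float),P)
    c=tr([*M[:,2],65]); print('block tray',np.round(c,1),'yaw-rel',round(float(np.arctan2(M[1,0],M[0,0]))-YAW,4),'pitch',np.hypot(*M[:,0]))
E
python3 - <<'E'
from h import *
m=ctrl.camera_model('top')
im=cv2.imread('pics/t3.png').astype(int)
# refine cap centroids
def refine(u,v):
    ys,xs=np.mgrid[int(v)-7:int(v)+8,int(u)-7:int(u)+8]
    p=im[ys,xs]; w=np.clip(p[...,2]-p[...,0]+10,0,None)*((xs-u)**2+(ys-v)**2<36)
    return (w*xs).sum()/w.sum(),(w*ys).sum()/w.sum()
caps=[(410,113),(482,114),(340,185),(414,184),(483,184),(554,184),(413,259),(486,257),(556,255)]
g=[(1.5,.5),(1.5,-.5),(.5,1.5),(.5,.5),(.5,-.5),(.5,-1.5),(-.5,.5),(-.5,-.5),(-.5,-1.5)]
fitcaps(m,caps,g)
r=[refine((x+.5)/5-.5+220,(y+.5)/5-.5+190) for x,y in caps]
fitcaps(m,[(5*(u-220)+2,5*(v-190)+2) for u,v in r],g)
def q(n,x,y,z): print(n,np.round(tr(atz(m,((x+.5)/5-.5+220,(y+.5)/5-.5+190),z)),1))
q('padTL',662,463,72);q('padTR',736,459,72);q('padBL',666,543,72);q('padBR',740,539,72)
q('plate',650,448,108);q('bf',530,83,69)
q('be',380,92,95);q('be',520,82,95);q('bL',303,210,95)
E
```

```text
block tray [5.848e+02 5.000e-01 6.500e+01] yaw-rel -0.0514 pitch 33.23505036547608
block tray [584.6   0.6  65. ] yaw-rel -0.0454 pitch 33.131229640991535
padTL [465.7 -92.1  72. ]
padTR [ 465.3 -126.9   72. ]
padBL [428.1 -91.5  72. ]
padBR [ 427.8 -126.3   72. ]
plate [474.6 -85.2 108. ]
bf [648.6 -41.8  69. ]
be [646.4  28.2  95. ]
be [646.8 -36.8  95. ]
bL [594.   67.2  95. ]
```

The tray has taken up its 3 mm of play, and the block touches the back fence but is still turned by about -0.05. The wide finger pair is jamming it. I'll close the fingers and push off-centre towards -y so that the fence squares it.

Emit:
move_arm(series=[[[6,0,0],0,0],[[8,-5,0],0,0],[[8,-9.5,0],0,0],[[8,-9.5,0],0,0],[[4,-9.5,0],0,0],[[1,-9.5,0],0,0],[[-1,-9.5,0],0,0],[[-2,-9.5,0],0,0],[[-3,-9.5,0],0,0],[[-3,-9.5,0],0,0]])

```text
time_s: 5.55
eef_pos: [506.3, 24.4, 127.8]
ee_rot: [-0.004, -0.03, 1.0, -0.0]
force: [-17.2, -4.5, 13.0]
grip_width: -0.001
```

Emit:
move_arm(series=[[[-1,0,0],0,0],[[-2,0,0],0,0],[[-2,0,0],0,0]])

```text
time_s: 5.92
eef_pos: [507.3, 24.5, 127.8]
ee_rot: [-0.005, -0.031, 1.0, -0.0]
force: [-23.4, -6.2, 18.4]
grip_width: 0.0
```

```bash
cat >> h.py <<'E'
def snap(n):
    p,d=ctrl.capture('top'); cv2.imwrite(f'pics/{n}.png',p[:,:,::-1]); crop(f'pics/{n}.png',f'pics/{n}c.png',220,190,380,310,5)
E
python3 - <<'E'
from h import *
st(); snap('t4')
E
```

```text
t 5.925 pos [507.3  24.5 127.8] tray [507.9  -6.  127.8] head 1.632 zax [-0.011 -0.    -1.   ] F [-23.4  -6.2  18.4] g 0.0 q [-0.18  0.5   1.74 -0.    0.91 -1.81]
```

View pics/t4c.png

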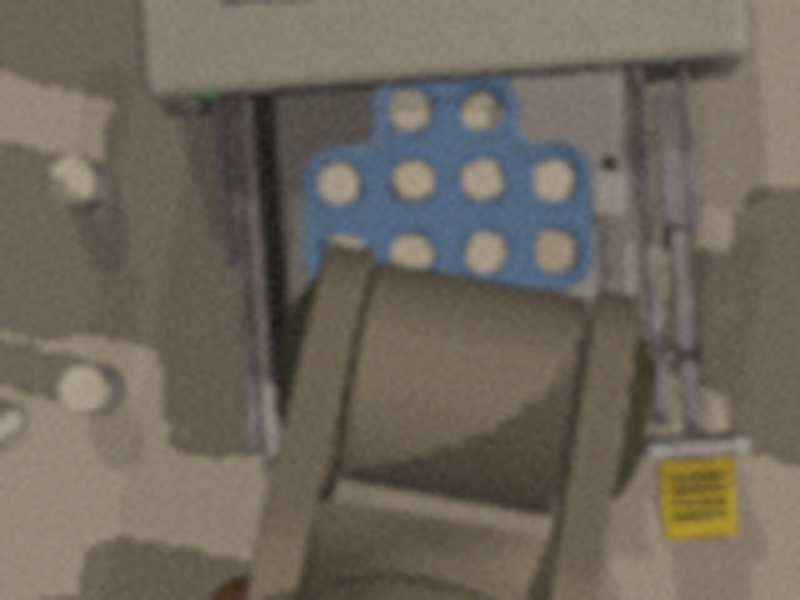

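Run:
```python
from h import *
m=ctrl.camera_model('top')
caps=[(409,109),(481,111),(339,183),(414,180),(483,180),(554,180),(487,252),(556,250)]
g=[(1.5,.5),(1.5,-.5),(.5,1.5),(.5,.5),(.5,-.5),(.5,-1.5),(-.5,-.5),(-.5,-1.5)]
fitcaps(m,caps,g)
def q(n,x,y,z): print(n,np.round(tr(atz(m,((x+.5)/5-.5+220,(y+.5)/5-.5+190),z)),1))
q('padTL',660,459,72);q('padTR',736,456,72)
```

```text
block tray [5.867e+02 4.000e-01 6.500e+01] yaw-rel -0.0441 pitch 33.152480758678564
padTL [467.6 -91.3  72. ]
padTR [ 466.7 -127.    72. ]
```

The block is still turned. The finger's left edge gives too small a lever, so I'll push farther towards -y and more lightly.

Emit:
move_arm(series=[[[10,0,-2],0,0],[[12,-12,-2],0,0],[[12,-24,-2],0,0],[[12,-24,-2],0,0],[[8,-24,-2],0,0],[[6,-24,-2],0,0],[[5,-24,-2],0,0],[[4,-24,-2],0,0],[[4,-24,-2],0,0]])

```text
time_s: 7.1
eef_pos: [507.7, 0.5, 129.8]
ee_rot: [-0.0, -0.03, 1.0, 0.0]
force: [-1.0, -0.6, 0.4]
grip_width: 0.0
```

Emit:
move_arm(series=[[[-1,0,0],0,0],[[-2,0,0],0,0],[[-2,0,0],0,0]])

```text
time_s: 7.48
eef_pos: [508.9, 0.6, 129.7]
ee_rot: [-0.002, -0.03, 1.0, 0.0]
force: [-8.6, -0.9, 4.2]
grip_width: 0.002
```

Run:
```python
from h import *
st(); snap('t5')
```

```text
t 7.475 pos [508.9   0.6 129.7] tray [508.  -29.9 129.7] head 1.6313 zax [-0.003  0.    -1.   ] F [-8.6 -0.9  4.2] g 0.002 q [-0.23  0.49  1.74 -0.    0.91 -1.86]
```

View pics/t5c.png

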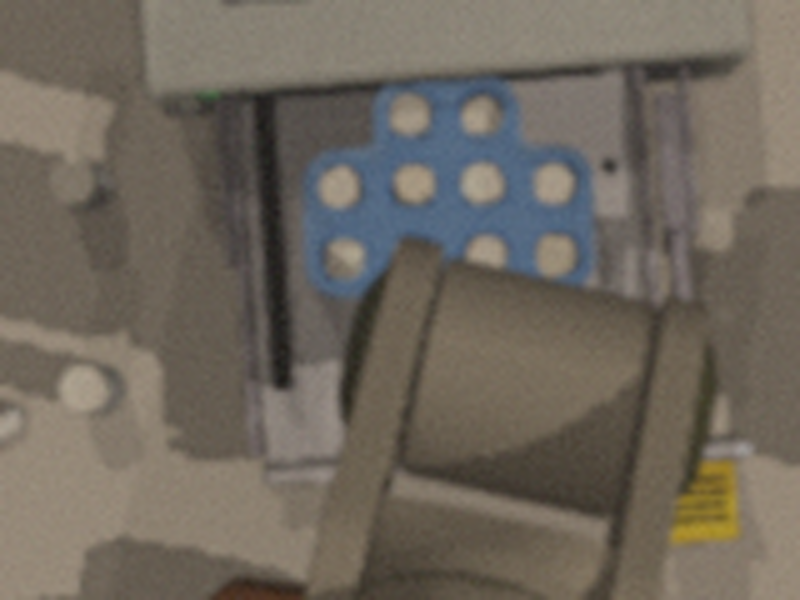

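```bash
cat >> h.py <<'E'
def capfit(n,guess,g):
    im=cv2.imread(f'pics/{n}.png').astype(int); m=ctrl.camera_model('top'); out=[]
    for x,y in guess:
        u,v=(x+.5)/5-.5+220,(y+.5)/5-.5+190
        for _ in range(4):
            ys,xs=np.mgrid[int(v)-8:int(v)+9,int(u)-8:int(u)+9]
            p=im[ys,xs]; w=np.clip(p[...,2]-p[...,0]+15,0,60)*((xs-u)**2+(ys-v)**2<30)
            u,v=(w*xs).sum()/w.sum(),(w*ys).sum()/w.sum()
        out.append((5*(u-220)+2,5*(v-190)+2))
    fitcaps(m,out,g)
E
python3 - <<'E'
from h import *
G=[(1.5,.5),(1.5,-.5),(.5,1.5),(.5,.5),(.5,-.5),(.5,-1.5),(-.5,1.5),(-.5,.5),(-.5,-.5),(-.5,-1.5),(-1.5,.5),(-1.5,-.5)]
capfit('top0',[(415,143),(487,145),(344,215),(417,214),(487,214),(558,215),(348,288),(416,288),(489,287),(560,287),(418,360),(490,360)],G)
capfit('t3',[(410,113),(482,114),(340,185),(414,184),(483,184),(554,184),(413,259),(486,257),(556,255)],G[:6]+G[7:10])
capfit('t4',[(409,109),(481,111),(339,183),(414,180),(483,180),(554,180),(487,252),(556,250)],G[:6]+G[8:10])
capfit('t5',[(409,113),(481,114),(339,186),(414,184),(483,183),(554,184),(345,258),(486,255),(556,254)],G[:7]+G[8:10])
# fence left yaw (bottom edge) tray t5, top0
m=ctrl.camera_model('top')
crop('pics/t5.png','pics/t5d.png',250,195,350,230,8)
E
```

```text
block tray [ 5.704e+02 -5.000e-01  6.500e+01] yaw-rel -0.0531 pitch 33.12526441397718
block tray [584.7   0.6  65. ] yaw-rel -0.046 pitch 33.12720979907257
block tray [586.7   0.6  65. ] yaw-rel -0.0469 pitch 33.04030579685185
block tray [5.85e+02 4.00e-01 6.50e+01] yaw-rel -0.0466 pitch 32.90916175160661
```

View pics/t5d.png

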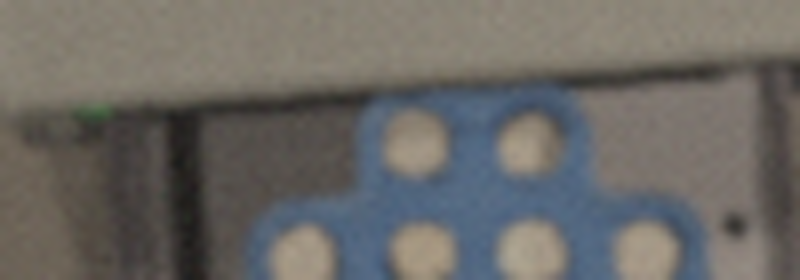

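Emit:
move_arm(series=[[[-1,0,0],0,0],[[-2,0,0],0,0],[[-3,0,0],0,0],[[-3,0,0],0,0]])

```text
time_s: 8.02
eef_pos: [510.5, 0.8, 129.7]
ee_rot: [-0.004, -0.031, 1.0, 0.0]
force: [-17.4, -3.5, 11.6]
grip_width: 0.002
```

Run:
```python
from h import *
st(); snap('t6')
G=[(1.5,.5),(1.5,-.5),(.5,1.5),(.5,.5),(.5,-.5),(.5,-1.5),(-.5,1.5),(-.5,.5),(-.5,-.5),(-.5,-1.5),(-1.5,.5),(-1.5,-.5)]
capfit('t6',[(409,112),(481,112),(339,185),(414,183),(483,182),(554,182),(345,257),(486,254),(556,252)],G[:7]+G[8:10])
```

```text
t 8.025 pos [510.5   0.8 129.7] tray [509.6 -29.9 129.7] head 1.6319 zax [-0.008  0.    -1.   ] F [-17.4  -3.5  11.6] g 0.002 q [-0.23  0.5   1.74 -0.    0.92 -1.86]
block tray [585.5   0.6  65. ] yaw-rel -0.0538 pitch 33.21026609626667
```

View pics/t6c.png

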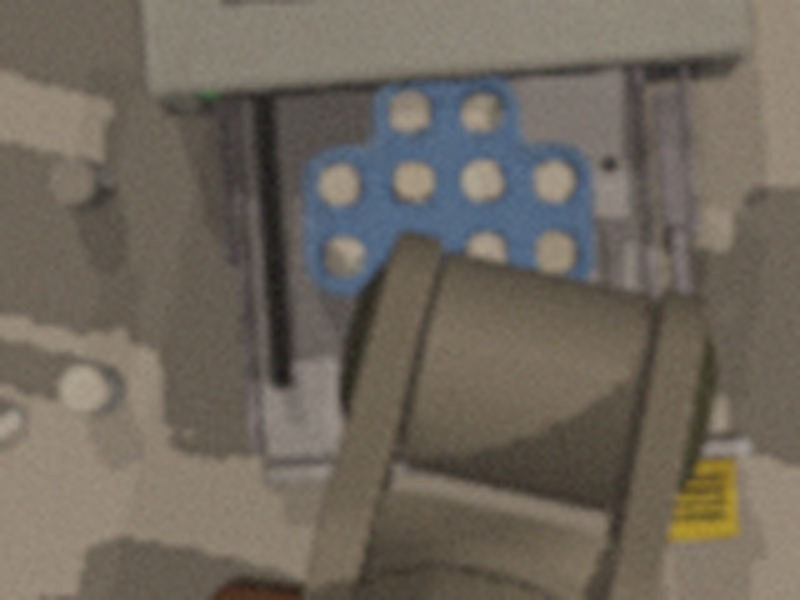

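No rotation at all even at 17 N, which points to friction jamming or to a wrong yaw reading. I'll back off for a clear view.

Emit:
move_arm(series=[[[10,0,-5],0,0],[[20,0,-40],0,0],[[55,5,-100],0,0],[[110,5,-160],0,0],[[150,5,-200],0,0],[[150,5,-200],0,0]])

```text
time_s: 8.82
eef_pos: [361.5, -3.3, 332.6]
ee_rot: [0.003, -0.03, 1.0, -0.001]
force: [1.0, -0.2, 0.1]
grip_width: -0.001
```

Run:
```python
from h import *
st(); snap('t7')
m=ctrl.camera_model('wrist');p,d=ctrl.capture('wrist')
cv2.imwrite('pics/w7.png',p[:,:,::-1]);np.save('pics/w7m.npy',m,allow_pickle=True)
```

```text
t 8.825 pos [361.5  -3.3 332.6] tray [360.7 -24.9 332.6] head 1.6306 zax [ 0.006 -0.002 -1.   ] F [ 1.  -0.2  0.1] g -0.001 q [-0.34 -0.09  1.87  0.    1.35 -1.97]
```

View pics/t7c.png

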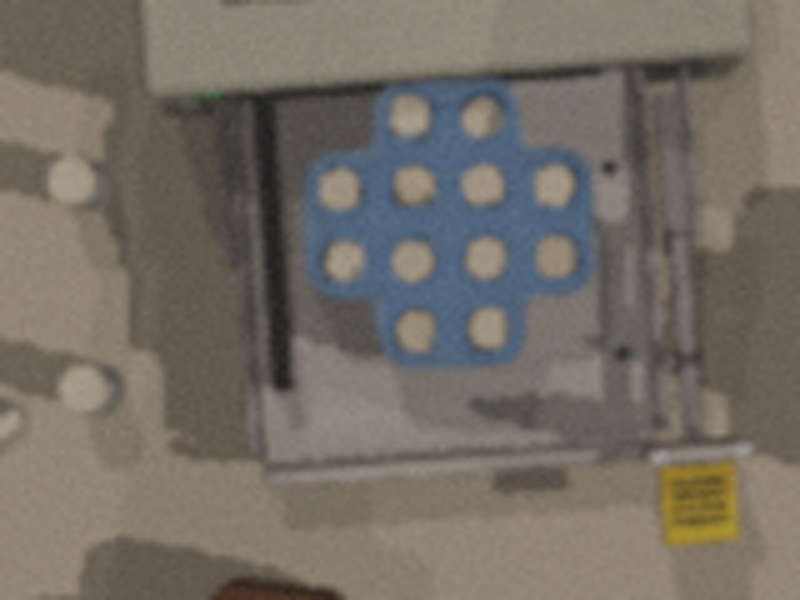

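View pics/w7.png

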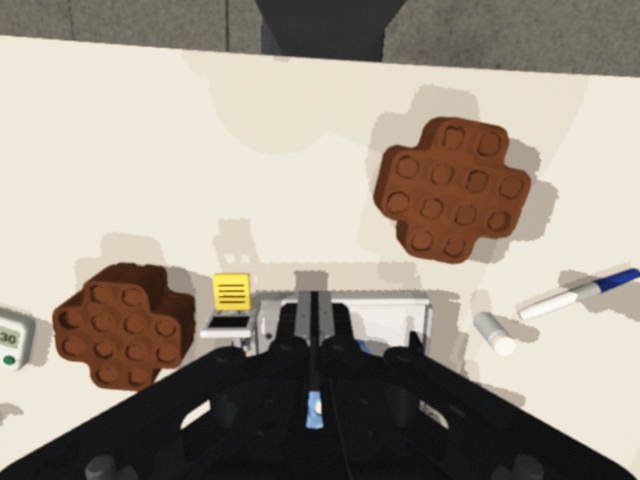

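Run:
```python
from h import *
G=[(1.5,.5),(1.5,-.5),(.5,1.5),(.5,.5),(.5,-.5),(.5,-1.5),(-.5,1.5),(-.5,.5),(-.5,-.5),(-.5,-1.5),(-1.5,.5),(-1.5,-.5)]
capfit('t7',[(409,115),(482,117),(339,187),(413,186),(482,186),(554,185),(345,261),(412,260),(486,258),(557,256),(416,330),(489,327)],G)
m=ctrl.camera_model('top')
def q(n,x,y,z): print(n,np.round(tr(atz(m,((x+.5)/5-.5+220,(y+.5)/5-.5+190),z)),1))
q('pad',662,465,72);q('pad',738,462,72);q('pad',667,545,72);q('pad',740,540,72)
q('armL',382,340,95);q('armR',525,340,95);q('front',452,366,95);q('armnotchL',340,298,95);q('notchR',565,294,95)
q('lip',272,474,47);q('lip',590,455,47)
```

```text
block tray [5.839e+02 3.000e-01 6.500e+01] yaw-rel -0.0415 pitch 33.090064989382554
pad [464.8 -92.   72. ]
pad [ 463.9 -127.8   72. ]
pad [427.2 -91.9  72. ]
pad [ 427.3 -126.3   72. ]
armL [531.7  34.5  95. ]
armR [527.4 -31.5  95. ]
front [517.6   2.9  95. ]
armnotchL [552.3  52.6  95. ]
notchR [547.5 -51.3  95. ]
lip [471.1  93.6  47. ]
lip [470.6 -59.2  47. ]
```

The front arm of the block is about 66 mm wide, so the gripper can straddle it. Gripping it lightly will square the block, and I can then slide it into both fences. I'll hover first with the gripper open.

Emit:
move_arm(series=[[[-40,7,20],0,1],[[-90,15,50],0,1],[[-140,24,90],0,1],[[-168,27,120],0,1],[[-172,27,150],0,1],[[-172,27,160],0,1],[[-172,27,160],0,1]])

```text
time_s: 9.8
eef_pos: [532.7, 34.0, 169.5]
ee_rot: [-0.0, -0.03, 1.0, 0.0]
force: [0.1, -1.2, 0.1]
grip_width: 0.999
```

Run:
```python
from h import *
st()
p,d=ctrl.capture('wrist')
cv2.imwrite('pics/w8.png',p[:,:,::-1])
```

```text
t 9.8 pos [532.7  34.  169.5] tray [533.8   2.  169.5] head 1.6308 zax [-0.001  0.    -1.   ] F [ 0.1 -1.2  0.1] g 0.999 q [-0.16  0.48  1.64  0.    1.03 -1.79]
```

View pics/w8.png

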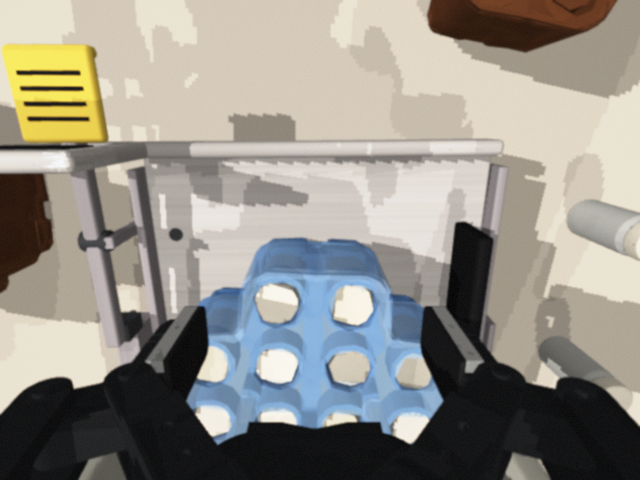

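Emit:
move_arm(series=[[[0,0,10],0,1],[[0,0,18],0,1],[[0,0,24],0,1],[[0,0,26],0,1],[[0,0,26],0,1]])

```text
time_s: 10.48
eef_pos: [535.1, 34.1, 152.4]
ee_rot: [0.005, -0.03, 1.0, -0.001]
force: [-24.6, 3.6, 74.5]
grip_width: 1.003
```

Emit:
move_arm(series=[[[0,0,-20],0,1],[[0,0,-45],0,1],[[0,0,-60],0,1],[[0,0,-60],0,1]])

```text
time_s: 10.98
eef_pos: [533.1, 33.9, 204.4]
ee_rot: [0.001, -0.03, 1.0, -0.0]
force: [-0.1, -0.0, -0.5]
grip_width: 0.998
```

Run:
```python
from h import *
st()
p,d=ctrl.capture('wrist')
cv2.imwrite('pics/w9.png',p[:,:,::-1])
p,d=ctrl.capture('side')
cv2.imwrite('pics/s9.png',p[:,:,::-1])
```

```text
t 10.975 pos [533.1  33.9 204.4] tray [534.1   1.9 204.4] head 1.6309 zax [ 0.002 -0.    -1.   ] F [-0.1 -0.  -0.5] g 0.998 q [-0.16  0.43  1.61  0.    1.1  -1.79]
```

View pics/w9.png

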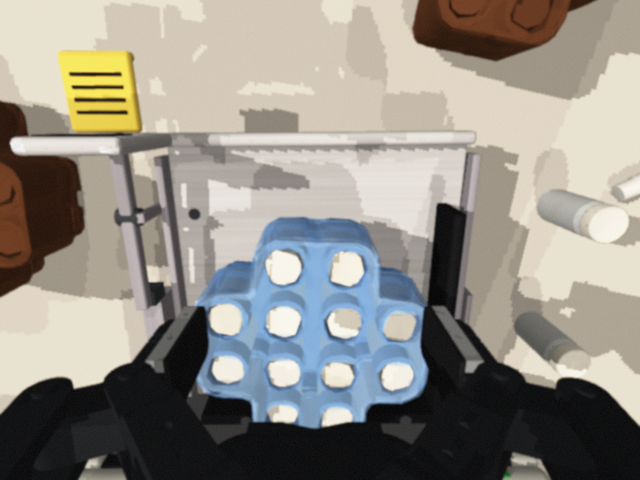

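View pics/s9.png

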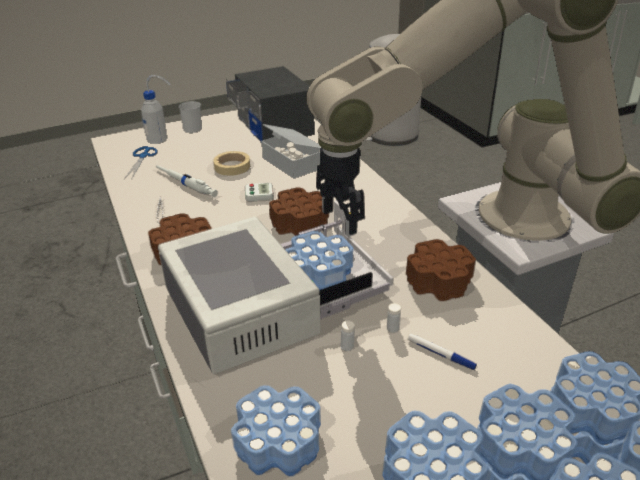

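The block's solid shape is a cut-corner prism, so it can't be straddled, and it is undisturbed. Next I'll push its right side toward +y with the closed fingers turned 90°, off-centre toward +x so that it turns counter-clockwise while sliding freely.

Emit:
move_arm(series=[[[-5,-10,0],10,0],[[-10,-20,0],20,0],[[-17,-30,0],30,0],[[-25,-40,0],40,0],[[-32,-50,0],50,0],[[-40,-60,0],60,0],[[-47,-70,0],70,0],[[-55,-80,0],80,0],[[-59,-86,0],90,0],[[-59,-86,0],90,0]])

```text
time_s: 12.32
eef_pos: [596.7, -48.6, 202.7]
ee_rot: [-0.001, 0.685, 0.728, -0.0]
force: [-0.8, 0.6, -0.6]
grip_width: -0.0
```

Run:
```python
from h import *
st(); snap('t10')
m=ctrl.camera_model('wrist');p,d=ctrl.capture('wrist');np.save('pics/w10m.npy',m,allow_pickle=True)
cv2.imwrite('pics/w10.png',p[:,:,::-1])
```

```text
t 12.325 pos [596.7 -48.6 202.7] tray [592.7 -84.2 202.7] head 0.0612 zax [-0.002  0.001 -1.   ] F [-0.8  0.6 -0.6] g -0.0 q [-0.28  0.56  1.4   0.    1.18 -0.34]
```

View pics/w10.png

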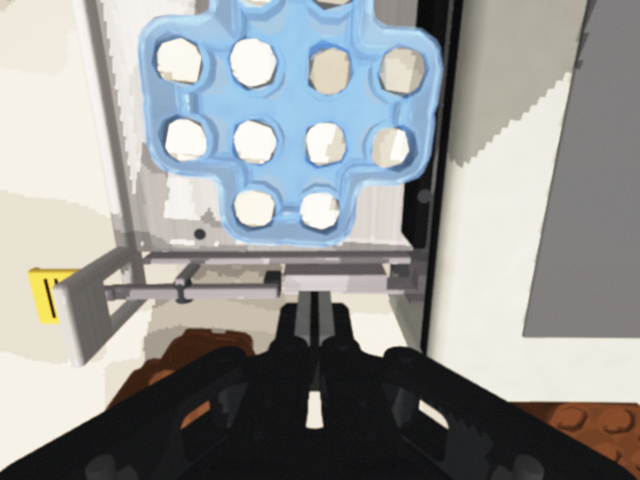

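Emit:
move_arm(series=[[[0,0,20],0,0],[[0,0,40],0,0],[[0,0,52],0,0],[[0,0,54],0,0],[[2,0,54],0,0],[[4,0,54],0,0],[[5,0,56],0,0],[[5,0,64],0,0],[[5,0,70],0,0],[[5,0,70],0,0]])

```text
time_s: 13.68
eef_pos: [596.3, -43.4, 133.1]
ee_rot: [-0.001, 0.686, 0.728, -0.0]
force: [-0.6, -0.4, -0.1]
grip_width: -0.002
```

Run:
```python
from h import *
st()
p,d=ctrl.capture('wrist')
cv2.imwrite('pics/w11.png',p[:,:,::-1])
```

```text
t 13.675 pos [596.3 -43.4 133.1] tray [592.7 -79.1 133.1] head 0.0601 zax [-0.001  0.    -1.   ] F [-0.6 -0.4 -0.1] g -0.002 q [-0.27  0.65  1.46 -0.    1.04 -0.33]
```

View pics/w11.png

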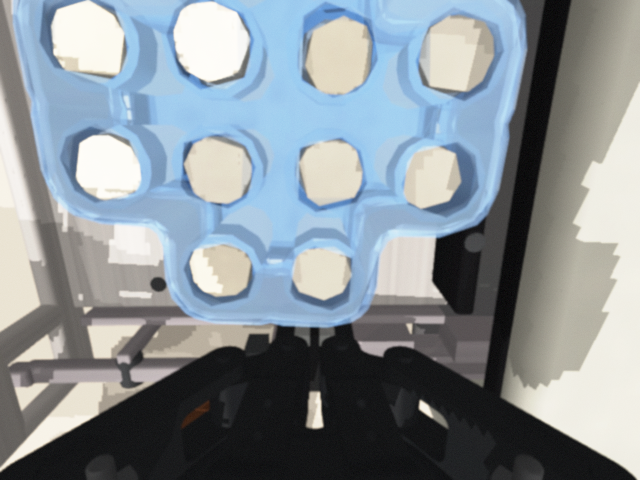

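Emit:
move_arm(series=[[[1.5,0,0],0,0],[[3,0,0],0,0],[[4.5,0,0],0,0],[[6,0,0],0,0],[[7.5,0,0],0,0],[[9,0,0],0,0],[[9,0,0],0,0]])

```text
time_s: 14.6
eef_pos: [596.0, -34.2, 133.9]
ee_rot: [-0.0, 0.685, 0.728, 0.0]
force: [0.2, -1.2, -0.9]
grip_width: 0.004
```

Run:
```python
from h import *
st(); snap('t12')
```

```text
t 14.6 pos [596.  -34.2 133.9] tray [592.9 -69.8 133.9] head 0.0603 zax [ 0.  0. -1.] F [ 0.2 -1.2 -0.9] g 0.004 q [-0.25  0.64  1.46  0.    1.04 -0.31]
```

View pics/t12c.png

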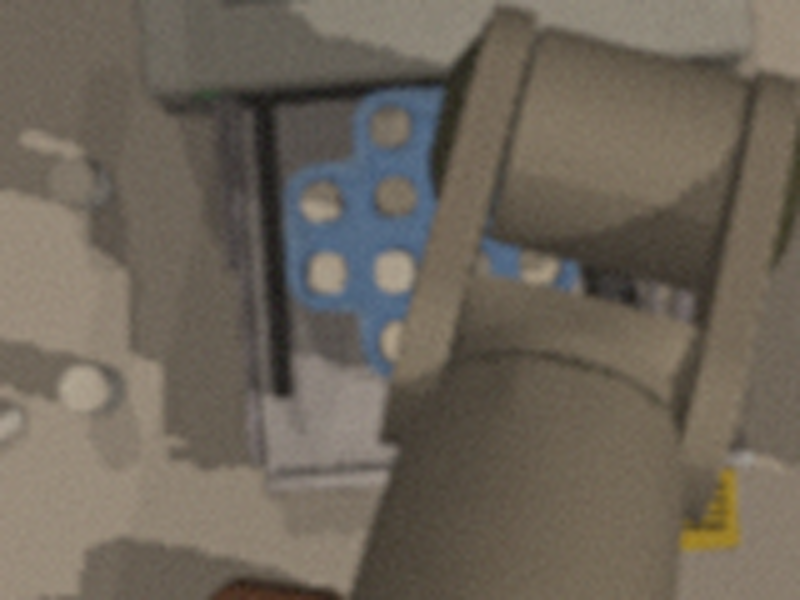

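Run:
```python
from h import *
st()
m=ctrl.camera_model('wrist');p,d=ctrl.capture('wrist');np.save('pics/w12m.npy',m,allow_pickle=True);np.save('pics/w12d.npy',d)
cv2.imwrite('pics/w12.png',p[:,:,::-1])
```

```text
t 14.65 pos [596.1 -34.2 134. ] tray [592.9 -69.9 134. ] head 0.0602 zax [ 0.  0. -1.] F [ 0.3 -1.1  0.2] g -0.001 q [-0.25  0.64  1.46  0.    1.04 -0.31]
```

View pics/w12.png

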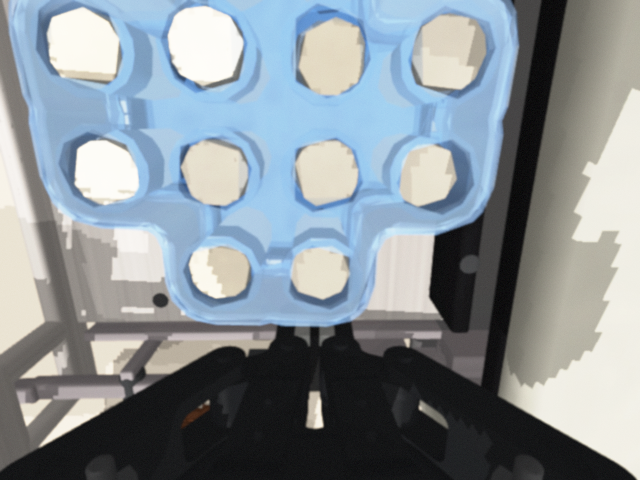

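```bash
cat >> h.py <<'E'
def wfit(n,caps,g,z=93):
    m=np.load(f'pics/{n}m.npy',allow_pickle=True).item()
    P=np.array([atz(m,c,z)[:2] for c in caps]); M,_=cv2.estimateAffinePartial2D(np.array(g,float),P)
    c=tr([*M[:,2],65]); print('block',np.round(c,1),'yaw-rel',round(float(np.arctan2(M[1,0],M[0,0]))-YAW,4),'pitch',np.hypot(*M[:,0]))
E
python3 - <<'E'
from h import *
# cols by x, image right=+x, down=-y
g=[(-1.5,.5),(-.5,.5),(.5,.5),(1.5,.5),(-1.5,-.5),(-.5,-.5),(.5,-.5),(1.5,-.5),(-.5,-1.5),(.5,-1.5)]
wfit('w10',[(179,60),(253,62),(329,70),(402,71),(185,139),(255,142),(326,143),(390,147),(254,208),(320,210)],g)
wfit('w12',[(84,44),(205,45),(332,57),(450,52),(106,171),(215,172),(325,172),(428,175),(219,272),(320,272)],g)
G=[(1.5,.5),(.5,1.5),(.5,.5),(-.5,1.5),(-.5,.5),(-.5,-1.5)]
capfit('t12',[(390,127),(321,203),(394,196),(327,272),(395,270),(540,268)],G)
for n,a,b in [('w10',(416,215),(432,90)),('w12',(467,330),(520,100))]:
    m=np.load(f'pics/{n}m.npy',allow_pickle=True).item(); 
    print([np.round(tr(atz(m,p,z)),1) for p in (a,b) for z in(35,69)])
crop('pics/w10.png','pics/w10c.png',360,0,640,210,2.8)
E
```

```text
block [5.817e+02 5.000e-01 6.500e+01] yaw-rel -0.0407 pitch 32.68867021228234
block [580.5   9.3  65. ] yaw-rel -0.0221 pitch 32.460921888510775
block tray [578.6   8.4  65. ] yaw-rel -0.045 pitch 33.313725867652224
[array([660.5, -65. ,  35. ]), array([650.8, -56.7,  69. ]), array([663.1,  11.8,  35. ]), array([653.1,   9.1,  69. ])]
[array([673. , -95.8,  35. ]), array([657. , -75.1,  69. ]), array([681.4,  16. ,  35. ]), array([663.7,  14.2,  69. ])]
```

View pics/w10c.png

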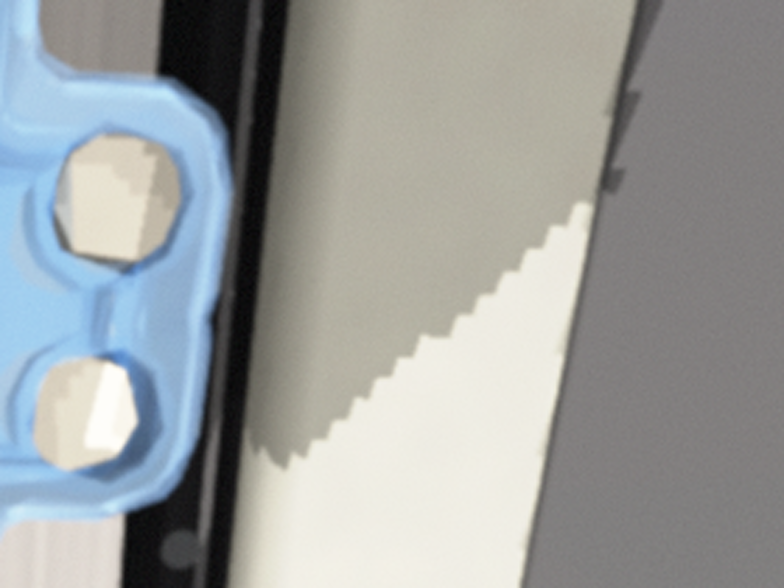

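The block slid about 9 mm in y and its yaw is now between -0.02 and -0.045. I'll finish the y push, then drag the right face towards +x while pressing lightly. The fence and finger friction together then turn it counter-clockwise.

Emit:
move_arm(series=[[[1.5,0,0],0,0],[[3,0,0],0,0],[[4,0,0],0,0],[[5,0,0],0,0],[[5,0,0],0,0]])

```text
time_s: 15.32
eef_pos: [595.8, -29.2, 134.0]
ee_rot: [0.0, 0.685, 0.728, 0.0]
force: [0.3, -2.4, -0.4]
grip_width: -0.004
```

Emit:
move_arm(series=[[[1,0,0],0,0],[[2,0,0],0,0],[[2,0,0],0,0]])

```text
time_s: 15.7
eef_pos: [596.0, -28.3, 134.0]
ee_rot: [0.001, 0.686, 0.728, -0.0]
force: [3.0, -8.2, -1.6]
grip_width: 0.003
```

Emit:
move_arm(series=[[[0,1,0],0,0],[[0,2,0],0,0],[[0,3,0],0,0],[[0,4,0],0,0],[[0,5,0],0,0],[[0,5,0],0,0]])

```text
time_s: 16.45
eef_pos: [600.5, -27.6, 133.9]
ee_rot: [0.0, 0.685, 0.728, -0.001]
force: [-1.4, -5.5, 0.7]
grip_width: 0.001
```

Run:
```python
from h import *
st()
m=ctrl.camera_model('wrist');p,d=ctrl.capture('wrist');np.save('pics/w13m.npy',m,allow_pickle=True)
cv2.imwrite('pics/w13.png',p[:,:,::-1])
```

```text
t 16.45 pos [600.5 -27.6 133.9] tray [597.7 -63.6 133.9] head 0.0603 zax [-0.001 -0.001 -1.   ] F [-1.4 -5.5  0.7] g 0.001 q [-0.24  0.65  1.45 -0.    1.04 -0.3 ]
```

View pics/w13.png

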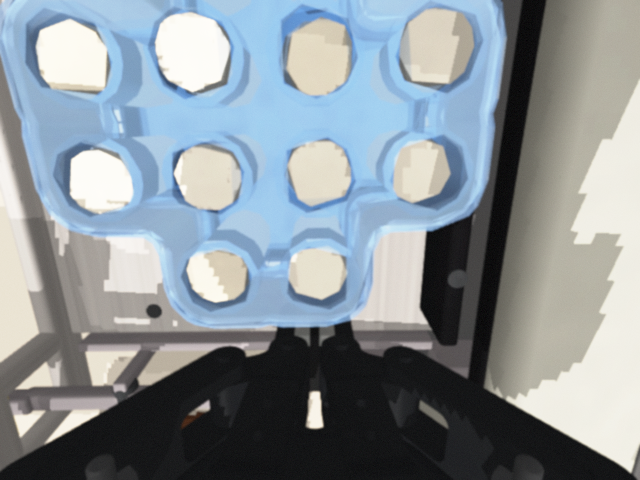

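Run:
```python
from h import *
g=[(-1.5,.5),(-.5,.5),(.5,.5),(1.5,.5),(-1.5,-.5),(-.5,-.5),(.5,-.5),(1.5,-.5),(-.5,-1.5),(.5,-1.5)]
wfit('w13',[(73,55),(193,53),(317,58),(436,48),(101,179),(208,176),(319,172),(421,170),(218,275),(317,272)],g)
```

```text
block [582.5  14.8  65. ] yaw-rel 0.0198 pitch 32.25273549276969
```

Emit:
move_arm(series=[[[-4,0,0],0,0],[[-10,-3,-15],0,0],[[-15,-5,-50],0,0],[[-20,-5,-90],0,0],[[-20,-5,-90],0,0]])

```text
time_s: 17.12
eef_pos: [597.7, -47.9, 228.1]
ee_rot: [0.003, 0.686, 0.728, 0.002]
force: [1.1, 0.4, -0.3]
grip_width: 0.001
```

Run:
```python
from h import *
st();snap('t14')
m=ctrl.camera_model('wrist');p,d=ctrl.capture('wrist');np.save('pics/w14m.npy',m,allow_pickle=True)
cv2.imwrite('pics/w14.png',p[:,:,::-1])
```

```text
t 17.125 pos [597.7 -47.9 228.1] tray [593.7 -83.7 228.1] head 0.0598 zax [ 0.007 -0.002 -1.   ] F [ 1.1  0.4 -0.3] g 0.001 q [-0.28  0.54  1.37  0.    1.23 -0.34]
```

View pics/w14.png

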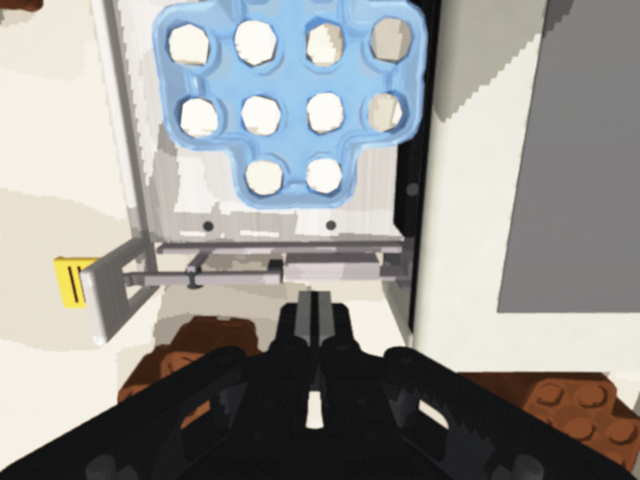

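View pics/t14c.png

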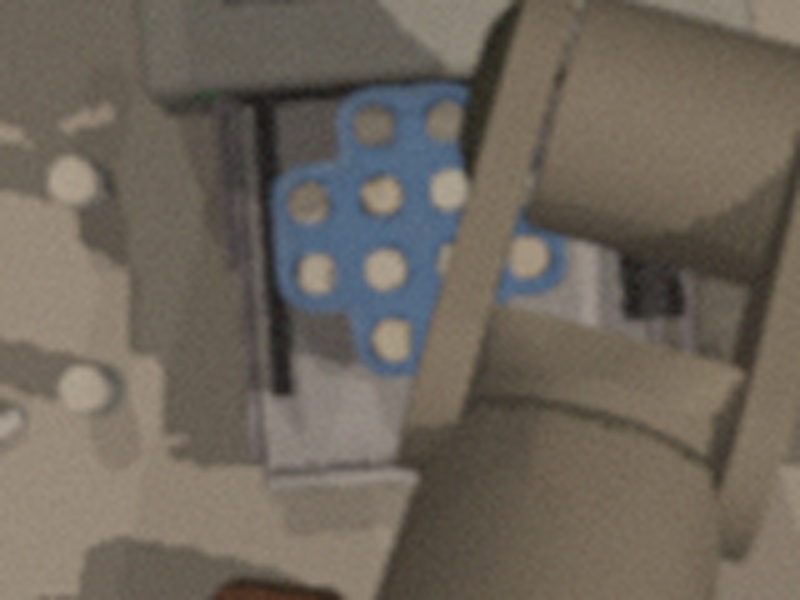

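Run:
```python
from h import *
g=[(-1.5,.5),(-.5,.5),(.5,.5),(1.5,.5),(-1.5,-.5),(-.5,-.5),(.5,-.5),(1.5,-.5),(-.5,-1.5),(.5,-1.5)]
wfit('w14',[(189,45),(256,42),(325,45),(391,39),(198,117),(261,115),(325,113),(385,113),(264,176),(323,175)],g)
G=[(1.5,.5),(.5,1.5),(.5,.5),(.5,-.5),(-.5,1.5),(-.5,.5),(-.5,-1.5),(-1.5,.5)]
capfit('t14',[(375,125),(308,203),(382,194),(449,189),(315,272),(386,269),(529,257),(393,340)],G)
m=np.load('pics/w14m.npy',allow_pickle=True).item()
for p,z in [((150,235),47),((98,20),47),((160,248),47),((400,240),47),((400,237),35),((398,225),69),((422,90),69)]: print(p,np.round(tr(atz(m,p,z)),1))
crop('pics/w14.png','pics/w14c.png',380,0,480,220,2.7)
```

```text
block [582.4  14.3  65. ] yaw-rel 0.0166 pitch 32.69912187399212
block tray [581.8  14.7  65. ] yaw-rel 0.021 pitch 32.80810330448553
(150, 235) [478.8 -81.9  47. ]
(98, 20) [466.9  50.5  47. ]
(160, 248) [484.5 -91.6  47. ]
(400, 240) [655.2 -85.8  47. ]
(400, 237) [658.  -87.3  35. ]
(398, 225) [647.7 -68.7  69. ]
(422, 90) [655.7  11.2  69. ]
```

View pics/w14c.png

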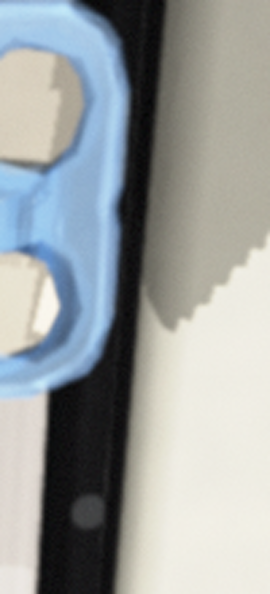

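Yaw is now about +0.015 with y seated. Next is a light centred +x push at the front face, with the fingers spread a little.

Emit:
move_arm(series=[[[10,-10,0],-10,0.25],[[20,-20,0],-20,0.25],[[32,-32,0],-30,0.25],[[44,-44,0],-40,0.25],[[56,-56,0],-50,0.25],[[68,-69,0],-60,0.25],[[80,-82,0],-70,0.25],[[92,-95,0],-80,0.25],[[101,-104,0],-90,0.25],[[101,-104,0],-90,0.25]])

```text
time_s: 18.48
eef_pos: [486.3, 47.7, 223.3]
ee_rot: [-0.001, -0.03, 1.0, 0.0]
force: [-0.5, -0.7, 0.2]
grip_width: 0.253
```

Run:
```python
from h import *
st()
```

```text
t 18.475 pos [486.3  47.7 223.3] tray [488.3  18.5 223.3] head 1.6303 zax [-0.002  0.    -1.   ] F [-0.5 -0.7  0.2] g 0.253 q [-0.14  0.32  1.72  0.    1.11 -1.77]
```

Emit:
move_arm(series=[[[0,0,40],0,0.25],[[0,0,75],0,0.25],[[0,0,92],0,0.25],[[-3,0,93],0,0.25],[[-6,0,93],0,0.25],[[-9,0,93],0,0.25],[[-12,0,93],0,0.25],[[-14,0,93],0,0.25],[[-15,0,93],0,0.25],[[-15,0,93],0,0.25]])

```text
time_s: 19.73
eef_pos: [501.9, 48.2, 130.9]
ee_rot: [-0.0, -0.03, 1.0, 0.0]
force: [-1.3, 0.0, 0.2]
grip_width: 0.248
```

Emit:
move_arm(series=[[[-1,0,0],0,0.25],[[-2,0,0],0,0.25],[[-2,0,0],0,0.25]])

```text
time_s: 20.1
eef_pos: [503.4, 48.3, 130.8]
ee_rot: [-0.001, -0.03, 1.0, 0.0]
force: [-5.9, -0.9, 4.8]
grip_width: 0.244
```

Emit:
move_arm(series=[[[-1,0,0],0,0.25],[[-2,0,0],0,0.25],[[-2,0,0],0,0.25]])

```text
time_s: 20.48
eef_pos: [504.8, 48.5, 130.8]
ee_rot: [-0.002, -0.03, 1.0, 0.0]
force: [-9.2, 0.1, 7.3]
grip_width: 0.252
```

Run:
```python
from h import *
st();snap('t15')
```

```text
t 20.475 pos [504.8  48.5 130.8] tray [506.8  18.1 130.8] head 1.6314 zax [-0.004  0.    -1.   ] F [-9.2  0.1  7.3] g 0.252 q [-0.14  0.49  1.75 -0.    0.91 -1.77]
```

View pics/t15c.png

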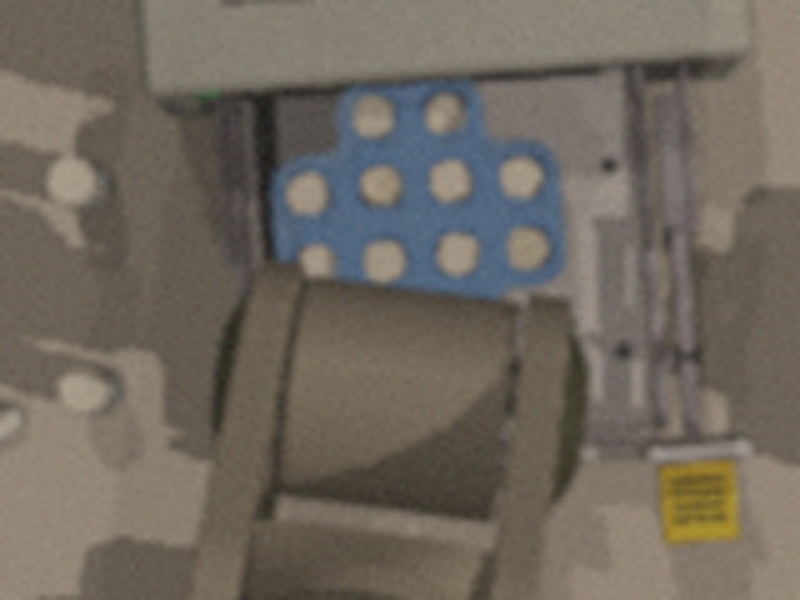

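Emit:
move_arm(series=[[[5,0,0],0,0],[[14,0,-10],0,0],[[25,-5,-50],0,0],[[40,-40,-80],0,0],[[55,-80,-80],0,0],[[58,-115,-80],0,0],[[58,-127,-80],0,0],[[58,-127,-80],0,0]])

```text
time_s: 21.52
eef_pos: [455.7, -81.9, 211.1]
ee_rot: [0.0, -0.03, 1.0, -0.0]
force: [0.0, -0.2, 0.9]
grip_width: -0.004
```

Run:
```python
from h import *
st();snap('t16')
m=ctrl.camera_model('wrist');p,d=ctrl.capture('wrist');np.save('pics/w16m.npy',m,allow_pickle=True)
cv2.imwrite('pics/w16.png',p[:,:,::-1])
```

```text
t 21.525 pos [455.7 -81.9 211.1] tray [ 449.9 -109.1  211.1] head 1.63 zax [ 0. -0. -1.] F [ 0.  -0.2  0.9] g -0.004 q [-0.43  0.28  1.81  0.    1.06 -2.06]
```

View pics/t16c.png

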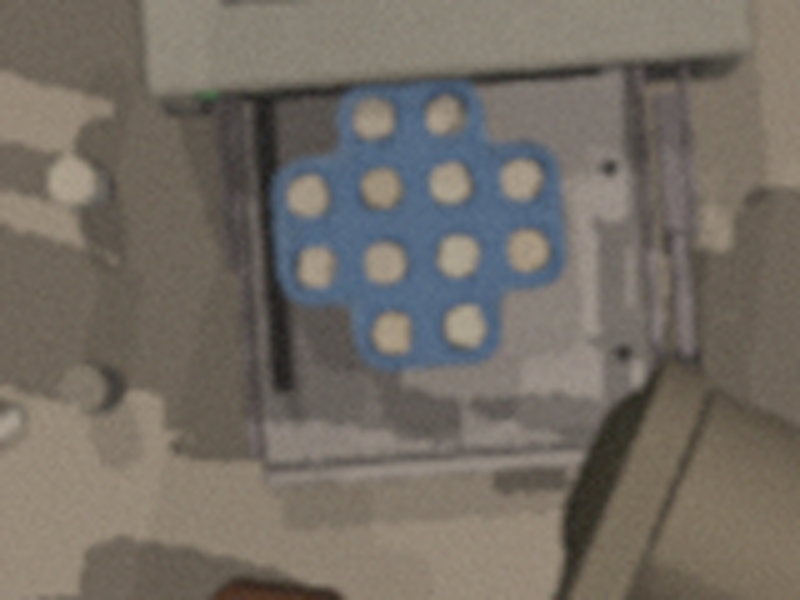

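View pics/w16.png

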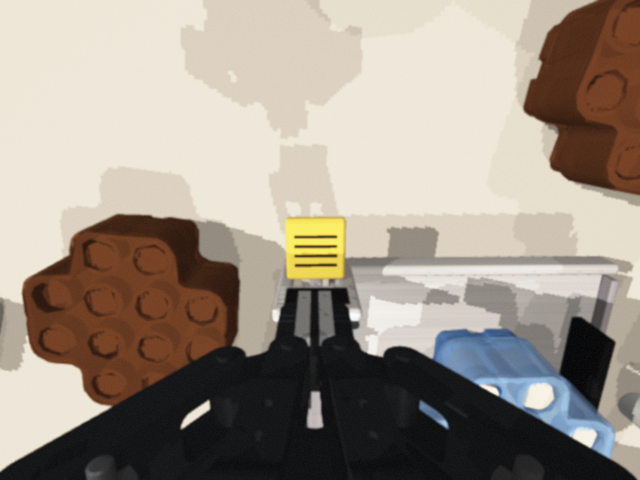

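Run:
```python
from h import *
G=[(1.5,.5),(1.5,-.5),(.5,1.5),(.5,.5),(.5,-.5),(.5,-1.5),(-.5,1.5),(-.5,.5),(-.5,-.5),(-.5,-1.5),(-1.5,.5),(-1.5,-.5)]
capfit('t16',[(374,118),(445,115),(308,195),(382,187),(450,183),(522,180),(315,267),(385,262),(458,255),(528,250),(392,332),(465,325)],G)
m=np.load('pics/w16m.npy',allow_pickle=True).item()
for n,p,z in [('padTL',(286,219),72),('padTR',(344,218),72),('padBL',(287,277),72),('padBR',(345,277),72),('lipL',(365,267),47),('lipR',(612,267),47),('plR',(358,300),108),('plL',(275,300),108)]: print(n,np.round(tr(atz(m,p,z)),1))
m=ctrl.camera_model('top')
def q(n,x,y,z): print(n,np.round(tr(atz(m,((x+.5)/5-.5+220,(y+.5)/5-.5+190),z)),1))
q('lip1',272,474,47);q('lip2',570,456,47);q('blkL',274,230,95);q('front',428,368,95);q('armR',563,210,95)
```

```text
block tray [584.8  14.3  65. ] yaw-rel 0.0205 pitch 33.10345894568537
padTL [ 427.  -125.3   72. ]
padTR [426.4 -91.3  72. ]
padBL [ 463.8 -125.5   72. ]
padBR [463.8 -89.8  72. ]
lipL [467.2 -74.   47. ]
lipR [466.9  92.2  47. ]
plR [461.1 -86.  108. ]
plL [ 461.2 -129.1  108. ]
lip1 [471.1  93.6  47. ]
lip2 [470.7 -49.6  47. ]
blkL [585.6  81.2  95. ]
front [517.4  14.1  95. ]
armR [586.3 -52.9  95. ]
```

```bash
cat > fit.py <<'E'
from h import *
from scipy.optimize import minimize
m=ctrl.camera_model('top'); S=6
def rr(a,b,r=14):
    pts=[]
    for cx,cy,t0 in [(a-r,b-r,0),(-(a-r),b-r,90),(-(a-r),-(b-r),180),(a-r,-(b-r),270)]:
        for t in np.radians(np.linspace(t0,t0+90,7)): pts.append((cx+r*np.cos(t),cy+r*np.sin(t)))
    return np.array(pts)
def render(p,W,H,x0,y0):
    im=np.zeros((H*S,W*S),np.uint8); th=p[2]+YAW; c,s=np.cos(th),np.sin(th); cy,sy=np.cos(YAW),np.sin(YAW)
    C=np.array([cy*p[0]-sy*p[1],sy*p[0]+cy*p[1]])
    for z in (95,85,75,65,55,45):
        for a,b in((68,p[3]),(p[3],68)):
            q=rr(a-(.0 if z==95 else 1),b-(0 if z==95 else 1))@np.array([[c,s],[-s,c]])+C
            uv=proj(m,np.c_[q,np.full(len(q),z)])
            cv2.fillPoly(im,[np.round(((uv+.5-[x0,y0])*S-.5)*16).astype(np.int32)],255,shift=4)
    return cv2.resize(im,(W,H),interpolation=cv2.INTER_AREA)/255.
def fit(n,g,vmin):
    x0,y0,W,H=265,vmin,90,285-vmin
    im=cv2.imread(f'pics/{n}.png').astype(float)[y0:y0+H,x0:x0+W]
    hsv=cv2.cvtColor(im.astype(np.uint8),cv2.COLOR_BGR2HSV)
    b=(im[...,0]-im[...,2]); mask=np.clip((b-5)/30,0,1)
    # fill caps
    mm=cv2.morphologyEx((mask>.5).astype(np.uint8),cv2.MORPH_CLOSE,np.ones((3,3)))
    h=mm.copy(); ff=np.zeros((H+2,W+2),np.uint8); 
    cs,hi=cv2.findContours(mm,cv2.RETR_EXTERNAL,cv2.CHAIN_APPROX_NONE); big=max(cs,key=cv2.contourArea)
    fill=np.zeros_like(mm); cv2.drawContours(fill,[big],-1,1,-1)
    core=cv2.erode(fill,np.ones((3,3))); mask=np.maximum(mask*fill,core)
    f=lambda p:((render(p,W,H,x0,y0)-mask)**2).sum()
    best=None
    for dy in (-.05,0,.05):
        sim=np.array([[g[0]+a,g[1]+b_,g[2]+dy+c,33+d] for a,b_,c,d in [(0,0,0,0),(4,0,0,0),(0,4,0,0),(0,0,.04,0),(0,0,0,2)]])
        r=minimize(f,sim[0],method='Nelder-Mead',options=dict(initial_simplex=sim,xatol=1e-3,fatol=1e-2))
        if best is None or r.fun<best.fun: best=r
    print(n,np.round(best.x,3),round(best.fun,2))
    for t in(-.04,-.02,.02,.04): print('  ',t,round(f(best.x+[0,0,t,0]),2),end='')
    print()
fit('top0',[570,-0.5,-.05],215)
fit('t7',[584,0.3,-.04],211)
fit('t16',[584,14,0.0],211)
E
python3 fit.py
```

```text
top0 [ 5.71288e+02 -1.01500e+00 -6.20000e-02  3.26270e+01] 205.42
   -0.04 242.41   -0.02 216.8   0.02 211.62   0.04 231.14
t7 [ 5.84777e+02 -3.03000e-01 -4.20000e-02  3.26090e+01] 177.21
   -0.04 201.86   -0.02 183.79   0.02 192.25   0.04 214.31
t16 [5.85293e+02 1.39570e+01 1.10000e-02 3.26190e+01] 164.35
   -0.04 204.36   -0.02 180.4   0.02 173.67   0.04 194.42
```

The outline fit puts the block at (585, 14) with yaw +0.01, which is square within the measurement. I'll give one light centred y push to make sure of the left fence.

Emit:
move_arm(series=[[[-10,2,0],10,0.25],[[-25,5,0],20,0.25],[[-40,8,0],30,0.25],[[-56,11,0],40,0.25],[[-72,14,0],50,0.25],[[-88,17,0],60,0.25],[[-104,20,0],70,0.25],[[-120,23,0],80,0.25],[[-132,27,0],90,0.25],[[-134,27,0],90,0.25]])

```text
time_s: 22.88
eef_pos: [588.0, -45.5, 210.6]
ee_rot: [-0.0, 0.684, 0.729, -0.0]
force: [0.0, -0.2, 0.3]
grip_width: 0.249
```

Emit:
move_arm(series=[[[0,0,40],0,0.25],[[0,0,70],0,0.25],[[3,0,78],0,0.25],[[7,0,78],0,0.25],[[11,0,78],0,0.25],[[14,0,78],0,0.25],[[16,0,78],0,0.25],[[16,0,78],0,0.25]])

```text
time_s: 23.88
eef_pos: [586.9, -30.8, 133.1]
ee_rot: [0.0, 0.685, 0.728, 0.0]
force: [0.5, -0.2, 0.3]
grip_width: 0.252
```

Run:
```python
from h import *
st()
m=ctrl.camera_model('wrist');p,d=ctrl.capture('wrist');np.save('pics/w17m.npy',m,allow_pickle=True)
cv2.imwrite('pics/w17.png',p[:,:,::-1])
```

```text
t 23.875 pos [586.9 -30.8 133.1] tray [584.  -65.9 133.1] head 0.0604 zax [ 0. -0. -1.] F [ 0.5 -0.2  0.3] g 0.252 q [-0.25  0.63  1.49  0.    1.02 -0.31]
```

View pics/w17.png

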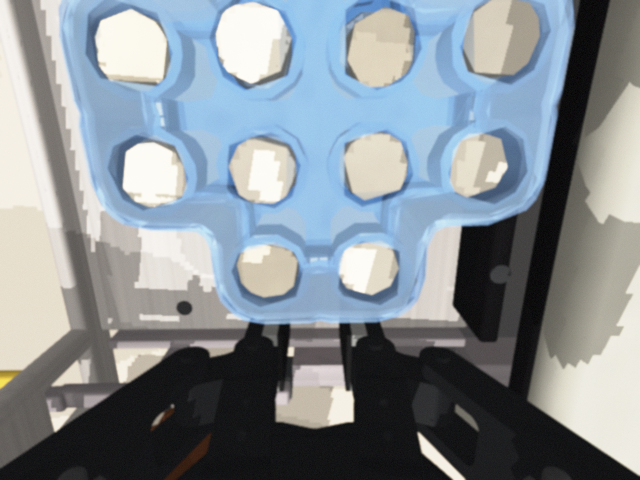

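Emit:
move_arm(series=[[[1,0,0],0,0.25],[[2,0,0],0,0.25],[[3,0,0],0,0.25],[[3,0,0],0,0.25]])

```text
time_s: 24.42
eef_pos: [586.6, -28.9, 132.9]
ee_rot: [0.001, 0.685, 0.728, -0.001]
force: [-0.5, -6.6, -1.2]
grip_width: 0.25
```

Emit:
move_arm(series=[[[1,0,0],0,0.25],[[1,0,0],0,0.25]])

```text
time_s: 24.68
eef_pos: [586.7, -28.7, 133.0]
ee_rot: [0.001, 0.685, 0.728, -0.001]
force: [-1.5, -10.5, -0.9]
grip_width: 0.253
```

Emit:
move_arm(series=[[[-5,0,0],0,0],[[-16,0,0],0,0],[[-18,-5,-30],0,0],[[-20,-40,-80],-8,0],[[-23,-75,-80],-18,0],[[-26,-105,-80],-28,0],[[-30,-125,-80],-38,0],[[-40,-134,-80],-48,0],[[-44,-135,-80],-58,0],[[-44,-135,-80],-68,0]])

```text
time_s: 25.92
eef_pos: [454.4, -79.5, 213.0]
ee_rot: [0.0, 0.159, 0.987, 0.0]
force: [0.3, 0.5, 0.5]
grip_width: -0.004
```

```bash
python3 - <<'E'
from h import *
st();snap('t18')
E
sed -i '/^fit(/d' fit.py; python3 -c "
from fit import *
fit('t18',[585,14,0.0],211)"
```

```text
t 25.925 pos [454.4 -79.5 213. ] tray [ 448.8 -106.7  213. ] head 1.2519 zax [ 0.  0. -1.] F [0.3 0.5 0.5] g -0.004 q [-0.43  0.27  1.81  0.    1.06 -1.68]
t18 [5.8505e+02 1.4101e+01 1.7000e-02 3.2775e+01] 166.45
   -0.04 199.57   -0.02 179.17   0.02 180.01   0.04 205.63
```

View pics/t18c.png

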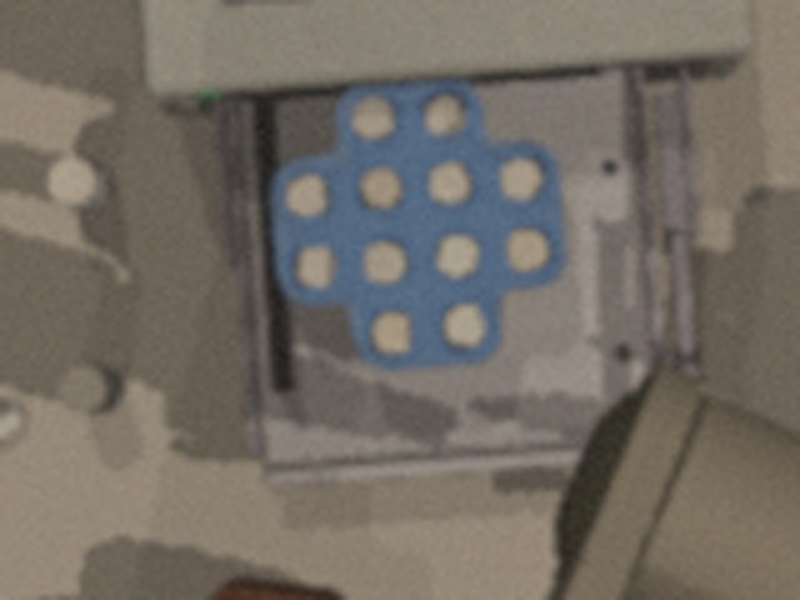

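The block is against both fences. Now I'll line up over the lever pad.

Emit:
move_arm(series=[[[-1,-1,0],-8,0],[[-2,-1,0],-16,0],[[-2,-1,20],-21.7,0],[[-2,-1,45],-21.7,0],[[-2,-1,58],-21.7,0],[[-2,-1,58],-21.7,0]])

```text
time_s: 26.72
eef_pos: [455.9, -80.6, 154.5]
ee_rot: [-0.001, -0.027, 1.0, 0.0]
force: [0.6, -0.2, 0.6]
grip_width: 0.002
```

Run:
```python
from h import *
st()
p,d=ctrl.capture('wrist')
cv2.imwrite('pics/w19.png',p[:,:,::-1])
```

```text
t 26.725 pos [455.9 -80.6 154.5] tray [ 450.3 -107.7  154.5] head 1.6245 zax [-0.001  0.001 -1.   ] F [ 0.6 -0.2  0.6] g 0.002 q [-0.43  0.37  1.86  0.    0.91 -2.05]
```

View pics/w19.png

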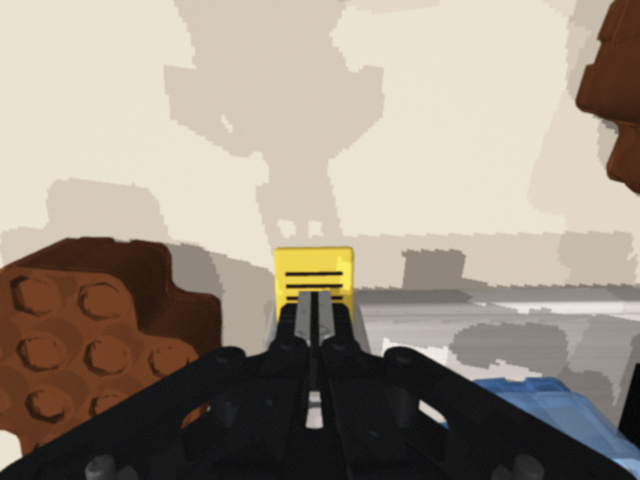

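Emit:
move_arm(series=[[[0,0,5],0,0],[[0,0,9],0,0],[[0,0,12],0,0],[[0,0,15],0,0],[[0,0,17],0,0],[[0,0,17],0,0]])

```text
time_s: 27.52
eef_pos: [455.6, -80.6, 139.5]
ee_rot: [-0.001, -0.028, 1.0, -0.0]
force: [-12.6, 0.7, 23.6]
grip_width: 0.0
```

Run:
```python
from h import *
st()
```

```text
t 27.525 pos [455.6 -80.6 139.5] tray [ 450.  -107.8  139.5] head 1.6263 zax [-0.001 -0.001 -1.   ] F [-12.6   0.7  23.6] g 0.0 q [-0.43  0.39  1.87 -0.    0.88 -2.05]
```

Run:
```python
from h import *
p,d=ctrl.capture('side')
cv2.imwrite('pics/s20.png',p[:,:,::-1])
crop('pics/s20.png','pics/s20c.png',270,130,400,240,6)
```

```text
(no output)
```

View pics/s20c.png

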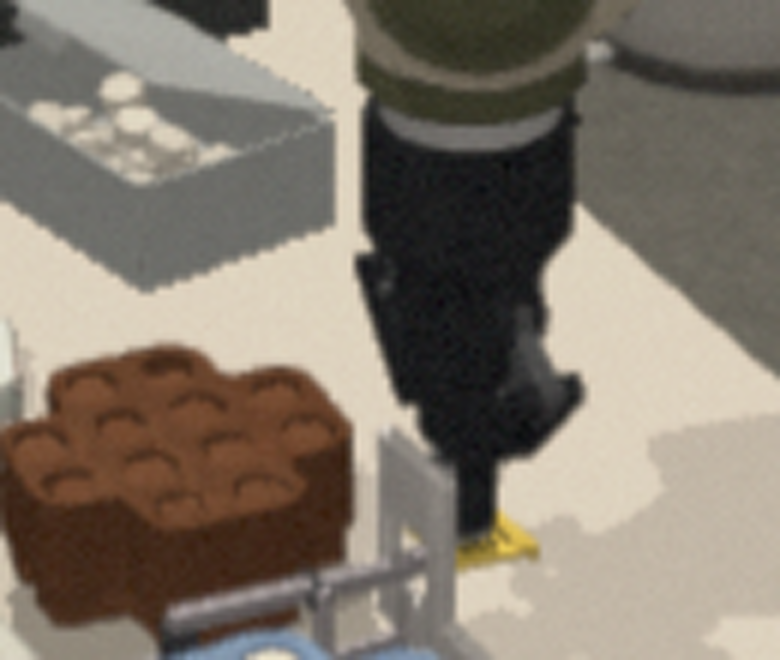

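Emit:
move_arm(series=[[[2,0,-4],0,0],[[4,0,-6],0,0],[[4,0,-3],0,0],[[4,0,-1],0,0],[[4,0,-1],0,0]])

```text
time_s: 28.2
eef_pos: [452.0, -80.9, 138.7]
ee_rot: [-0.0, -0.028, 1.0, -0.0]
force: [-1.1, -1.3, 6.0]
grip_width: 0.005
```

Run:
```python
from h import *
st()
```

```text
t 28.2 pos [452.  -80.9 138.7] tray [ 446.3 -107.9  138.7] head 1.6259 zax [-0. -0. -1.] F [-1.1 -1.3  6. ] g 0.005 q [-0.43  0.39  1.88 -0.    0.87 -2.06]
```

Emit:
move_arm(series=[[[0,0,1.5],0,0],[[0,0,3.5],0,0],[[0,0,3.5],0,0]])

```text
time_s: 28.58
eef_pos: [452.0, -80.9, 135.2]
ee_rot: [-0.0, -0.028, 1.0, -0.0]
force: [-2.1, -2.0, 8.3]
grip_width: 0.001
```

Emit:
move_arm(series=[[[-1,0,0],0,0],[[-2.5,0,0],0,0],[[-4,0,0],0,0],[[-6,0,0],0,0],[[-8,0,0],0,0],[[-10,0,0],0,0]])

```text
time_s: 29.32
eef_pos: [462.0, -80.3, 135.3]
ee_rot: [-0.0, -0.028, 1.0, -0.0]
force: [-2.0, -1.7, 8.2]
grip_width: -0.001
```

Run:
```python
from h import *
st();snap('t21')
```

```text
t 29.325 pos [462.  -80.3 135.3] tray [ 456.3 -107.9  135.3] head 1.6258 zax [-0.001 -0.    -1.   ] F [-2.  -1.7  8.2] g -0.001 q [-0.42  0.41  1.86 -0.    0.87 -2.05]
```

View pics/t21c.png

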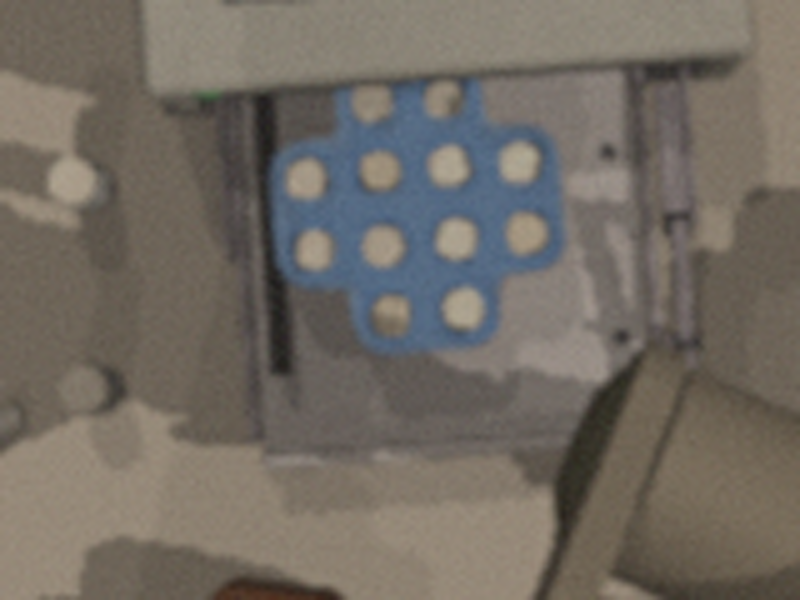

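Emit:
move_arm(series=[[[-2,0,0],0,0],[[-4,0,0],0,0],[[-6.5,0,0],0,0],[[-9,0,0],0,0],[[-11.5,0,0],0,0],[[-14,0,0],0,0],[[-16,0,0],0,0],[[-16,0,-6],0,0],[[-15,0,-14],0,0],[[-15,0,-18],0,0]])

```text
time_s: 30.62
eef_pos: [476.9, -79.3, 153.6]
ee_rot: [-0.0, -0.027, 1.0, 0.0]
force: [-0.7, 0.6, -0.1]
grip_width: -0.003
```

Run:
```python
from h import *
st();snap('t22')
crop('pics/t22.png','pics/t22c.png',220,190,380,310,5)
```

```text
t 30.625 pos [476.9 -79.3 153.6] tray [ 471.2 -107.8  153.6] head 1.6256 zax [-0.  0. -1.] F [-0.7  0.6 -0.1] g -0.003 q [-0.41  0.41  1.8  -0.    0.93 -2.03]
```

View pics/t22c.png

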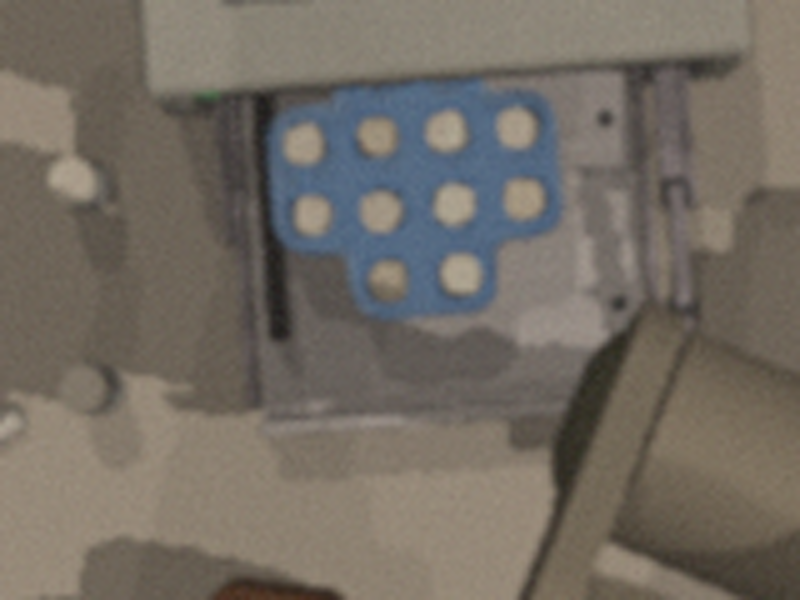

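The tray is off its lock by about 23 mm and the lever is released. Now I'll push on the plate.

Emit:
move_arm(series=[[[-2,0,0],0,0],[[-4,0,0],0,0],[[-6,0,0],0,0],[[-9,0,0],0,0],[[-12.5,0,0],0,0],[[-16.5,0,0],0,0],[[-21,0,0],0,0],[[-25.5,0,0],0,0],[[-30,0,0],0,0],[[-34.5,0,0],0,0]])

```text
time_s: 31.92
eef_pos: [511.6, -77.2, 153.3]
ee_rot: [-0.0, -0.028, 1.0, 0.0]
force: [-5.4, 2.1, 1.2]
grip_width: -0.001
```

Emit:
move_arm(series=[[[-4.5,0,0],0,0],[[-9,0,0],0,0],[[-13.5,0,0],0,0],[[-18,0,0],0,0],[[-22.5,0,0],0,0],[[-27,0,0],0,0],[[-31.5,0.5,0],0,0],[[-36,0.5,0],0,0],[[-40.5,0.5,0],0,0],[[-45,0.5,0],0,0]])

```text
time_s: 33.17
eef_pos: [556.6, -74.2, 153.2]
ee_rot: [-0.0, -0.027, 1.0, 0.0]
force: [-3.8, 1.6, 0.9]
grip_width: -0.001
```

Run:
```python
from h import *
st();snap('t23')
```

```text
t 33.175 pos [556.6 -74.2 153.2] tray [ 551.1 -107.5  153.2] head 1.6257 zax [-0.001  0.001 -1.   ] F [-3.8  1.6  0.9] g -0.001 q [-0.34  0.55  1.56  0.    1.03 -1.97]
```

View pics/t23c.png

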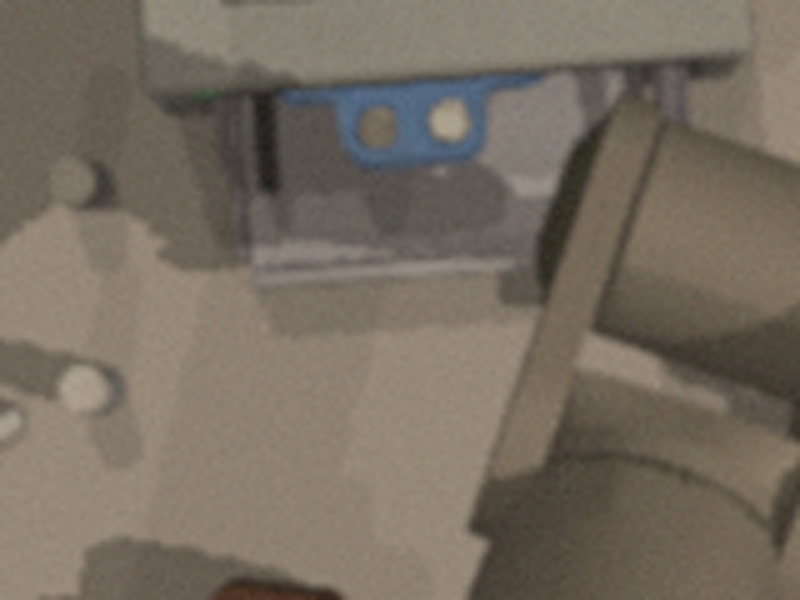

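Emit:
move_arm(series=[[[-4,0,0],0,0],[[-8,0,0],0,0],[[-12,0,0],0,0],[[-16,0,0],0,0],[[-20,0,0],0,0],[[-24,0,0],0,0],[[-28,0.3,0],0,0],[[-32,0.3,0],0,0],[[-36,0.3,0],0,0],[[-40,0.3,0],0,0]])

```text
time_s: 34.48
eef_pos: [596.4, -71.7, 153.3]
ee_rot: [-0.0, -0.027, 1.0, 0.0]
force: [-5.2, 3.0, 0.6]
grip_width: -0.0
```

Emit:
move_arm(series=[[[-3,0,0],0,0],[[-6,0,0],0,0],[[-8.5,0,0],0,0],[[-11,0,0],0,0],[[-13,0,0],0,0],[[-15,0,0],0,0],[[-17,0,0],0,0],[[-18,0,0],0,0]])

```text
time_s: 35.48
eef_pos: [614.9, -71.2, 153.6]
ee_rot: [0.001, -0.027, 1.0, -0.0]
force: [-0.4, 0.1, -0.2]
grip_width: 0.0
```

Run:
```python
from h import *
st();snap('t24')
p,d=ctrl.capture('side')
cv2.imwrite('pics/s24.png',p[:,:,::-1])
```

```text
t 35.475 pos [614.9 -71.2 153.6] tray [ 609.6 -107.9  153.6] head 1.6257 zax [ 0.002 -0.001 -1.   ] F [-0.4  0.1 -0.2] g 0.0 q [-0.3   0.66  1.37  0.    1.11 -1.93]
```

View pics/t24c.png

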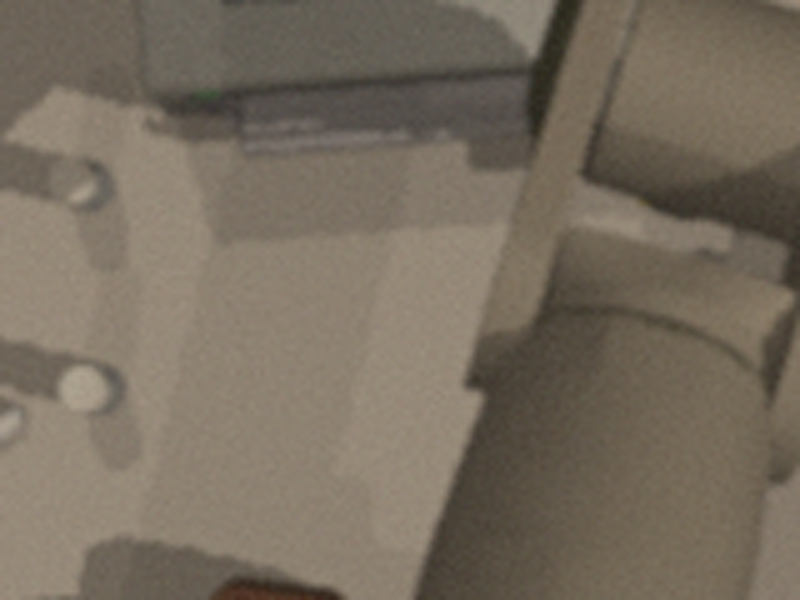

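Emit:
move_arm(series=[[[-1,0,0],0,0],[[-2,0,0],0,0],[[-3,0,0],0,0],[[-3,0,0],0,0]])

```text
time_s: 36.08
eef_pos: [617.3, -70.9, 153.4]
ee_rot: [0.0, -0.027, 1.0, -0.0]
force: [-1.2, 0.4, 0.3]
grip_width: 0.0
```

Emit:
move_arm(series=[[[-1,0,0],0,0],[[-2,0,0],0,0],[[-2,0,0],0,0]])

```text
time_s: 36.45
eef_pos: [619.3, -70.7, 153.4]
ee_rot: [0.0, -0.027, 1.0, -0.0]
force: [0.8, -0.4, -0.3]
grip_width: -0.0
```

Emit:
move_arm(series=[[[-1,0,0],0,0],[[-2,0,0],0,0],[[-3,0,0],0,0],[[-3,0,0],0,0]])

```text
time_s: 36.95
eef_pos: [622.2, -70.6, 153.4]
ee_rot: [-0.0, -0.027, 1.0, 0.0]
force: [-1.9, 0.4, 0.6]
grip_width: -0.002
```

Run:
```python
from h import *
st()
p,d=ctrl.capture('side')
cv2.imwrite('pics/s25.png',p[:,:,::-1])
crop('pics/s25.png','pics/s25c.png',230,130,390,250,5)
```

```text
t 36.95 pos [622.2 -70.6 153.4] tray [ 616.8 -107.8  153.4] head 1.6257 zax [-0.  0. -1.] F [-1.9  0.4  0.6] g -0.002 q [-0.3   0.68  1.35 -0.    1.12 -1.93]
```

View pics/s25c.png

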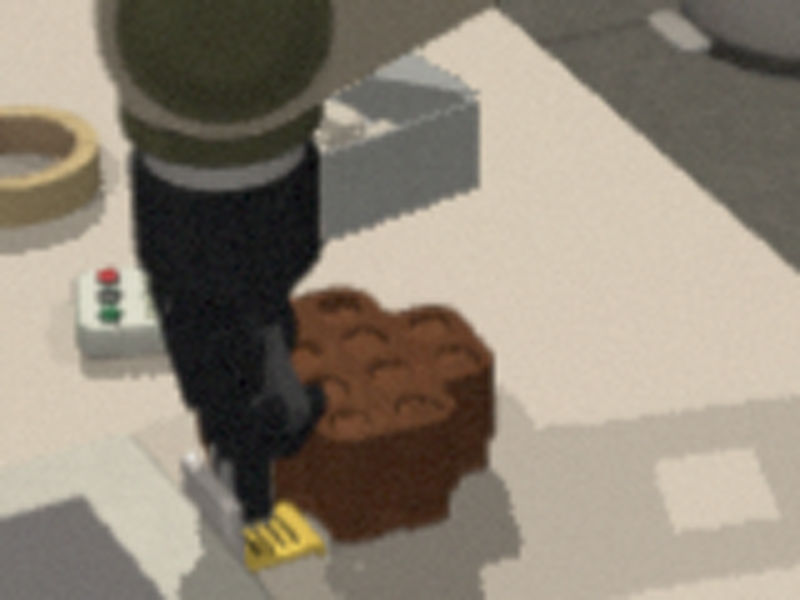

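Emit:
move_arm(series=[[[-1,0,0],0,0],[[-2,0,0],0,0],[[-2,0,0],0,0]])

```text
time_s: 37.38
eef_pos: [622.8, -70.6, 153.4]
ee_rot: [-0.003, -0.028, 1.0, 0.0]
force: [-13.1, -1.8, 7.5]
grip_width: -0.001
```

Emit:
move_arm(series=[[[-1,0,0],0,0],[[-2,0,0],0,0],[[-2,0,0],0,0]])

```text
time_s: 37.75
eef_pos: [623.2, -70.5, 153.4]
ee_rot: [-0.006, -0.028, 1.0, 0.0]
force: [-27.0, -2.5, 14.6]
grip_width: -0.002
```

Hard stop reached at 27 N, so the tray is home. I'll retreat and check.

Emit:
move_arm(series=[[[4,0,-2],0,0],[[10,0,-10],0,0],[[25,0,-40],0,0],[[60,0,-70],0,0],[[110,0,-80],0,0],[[150,-30,-80],0,0],[[180,-60,-80],0,0],[[180,-60,-80],0,0]])

```text
time_s: 38.75
eef_pos: [448.8, -141.5, 234.2]
ee_rot: [0.001, -0.026, 1.0, -0.001]
force: [0.9, 0.3, 0.2]
grip_width: -0.0
```

Run:
```python
from h import *
st();snap('t26')
p,d=ctrl.capture('side')
cv2.imwrite('pics/s26.png',p[:,:,::-1])
crop('pics/s26.png','pics/s26c.png',230,150,430,300,4)
m=ctrl.camera_model('wrist');p,d=ctrl.capture('wrist');np.save('pics/w26m.npy',m,allow_pickle=True)
cv2.imwrite('pics/w26.png',p[:,:,::-1])
```

```text
t 38.75 pos [ 448.8 -141.5  234.2] tray [ 439.5 -168.2  234.2] head 1.6226 zax [ 0.001 -0.001 -1.   ] F [0.9 0.3 0.2] g -0.0 q [-0.56  0.26  1.76 -0.    1.12 -2.18]
```

View pics/t26c.png

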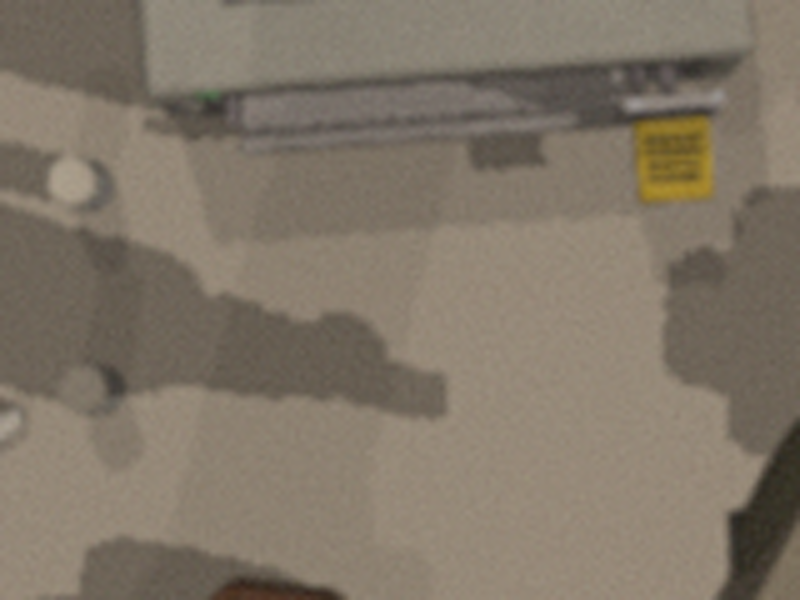

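View pics/s26c.png

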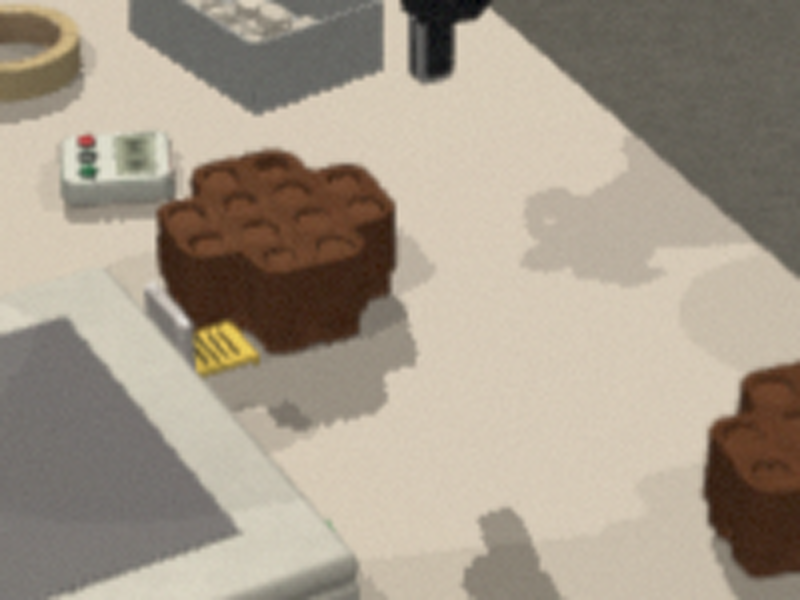

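View pics/w26.png

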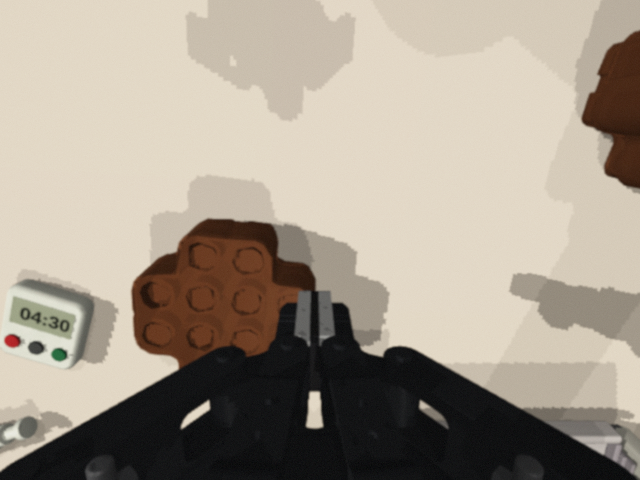

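Run:
```python
from h import *
m=ctrl.camera_model('top')
p,d=ctrl.capture('top')
def q(n,x,y,z): print(n,np.round(tr(atz(m,((x+.5)/5-.5+220,(y+.5)/5-.5+190),z)),1))
q('padTL',637,120,72);q('padTR',710,118,72);q('padBL',640,200,72);q('padBR',714,198,72);q('plate',675,108,108)
pts=[tr(atdepth(m,(u,v),float(d[v,u]))) for v in range(216,229) for u in range(350,361)]
for v in range(215,230,2): print(v,np.round(np.mean([tr(atdepth(m,(u,v),float(d[v,u]))) for u in range(351,360)],0),1))
```

```text
padTL [627.6 -91.   72. ]
padTR [ 626.4 -125.4   72. ]
padBL [589.8 -89.9  72. ]
padBR [ 588.5 -124.7   72. ]
plate [ 629.  -106.8  108. ]
215 [ 623.3 -109.7   69.7]
217 [ 618.4 -109.3   72.2]
219 [ 613.6 -108.9   73. ]
221 [ 609.  -108.6   71.8]
223 [ 604.3 -108.4   70.5]
225 [ 599.6 -108.    71.6]
227 [ 594.8 -107.7   72.1]
229 [ 590.2 -107.5   70. ]
```

The pad reads flat at 72 mm, so the lever is up. It has moved 165 mm, so the tray is home. Both vials stand and the arm is clear, so I'm handing in.

Run:
```python
from h import *
print(ctrl.finish_job())
```

```text
the job is handed in; nothing more can be done
None
```

I slid the block up against the back and left fences, held the lever down until the tray came off its lock, pushed the tray home and handed the job in at about 39 s.

**Last checks that agreed:**
- **Tray:** the pad moved 165 mm from its start and the tray met a hard stop, so it is home.
- **Lever:** the pad is flat at about 72 mm, so the lever has sprung up and the tray is locked.
- **Vials:** both vials still stand where they were.
- **Arm:** it was clear of everything at hand-in.

**What went wrong or stayed uncertain:**
- **Block squareness:** before the tray went in, the block measured at the seat within about 1 mm. Two fits put its yaw 0.01–0.02 rad off the tray, which is about my measuring error.
- **Block out of view:** during the push, pictures showed the block still by the left fence. At home it is hidden under the hood, so its final position is not checked.
- **Finger contact:** an early try at gripping the block pressed the fingertips onto its top with about 75 N for a moment. The block was not visibly moved.
- **Lever and stop forces:** the first press on the lever read about 24 N, apparently because the fingers touched the push plate. I then shifted back about 4 mm and pressed again. Confirming the end stop took 27 N, which is firmer than gentle.

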